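# Pull-test four docked handpieces and set aside the loose one

### The arm

A 6-joint arm with a two-finger parallel gripper is mounted at the origin on a cart in front of the work surface, level with it; the furniture and walls round the work are solid. World frame = base frame: x ahead of the robot, y to its left, z up, the work surface at z = 0. Lengths are in m, angles in rad, forces in N, time in s.
With the tool pointing down it reaches from about 0.375 to 0.975 m from the base axis. Payload 3.8 kg.
Tool frame: the origin (TCP) lies midway between the tips of the shut fingers; the grasp point (between the pads) lies 19 mm behind it; z points along the fingers, y is the direction in which the jaws open and shut (so a half turn about z gives the same grasp; the last joint's range is limited). The gripper opens to 85 mm and grips with 20 to 120 N. Pads are 22 mm wide; open, the fingers measure 114 mm over their backs; the gripper's body (76 mm by 85 mm) begins 54 mm behind the grasp point. The pads swing forward as they close: fully open they stand 13 mm farther back than shut.
Start: joints at [1.301, 0.264, 1.604, -0, 1.274, -0.037], TCP at [0.156, 0.657, 0.231] pointing down, gripper open.
Joint ranges: [-2.63, 2.63], [-0.94, 2.18], [0.31, 2.57], [-1.31, 4.45], [0, 2.66], [-2.55, 2.55]. Speed limits (rad/s): [2.57, 2.57, 3.14, 3.14, 3.14, 3.14].

### API

Orientations are given as a rotation vector (axis times angle).
In Python, from workcell import bot gives the robot as it stands. The module is installed in compiled form; this text tells all that it offers.
- The arm moves only by the tool play_rows, never from a script. Its argument "series" is a list of rows, each an object with "translation": the shift along the tool's x, y, z in m, a list of three; "spin": the turn about the tool's z in units of 5 degrees (1.0 is 5 degrees). In form: [{"translation": [dx, dy, dz], "spin": spin}, ...]. A call has 1 to 5 rows; each row shifts and turns the commanded pose from where the row before left it, along the tool's axes as they then stand; what a row does not reach is not made up. A row lasts 1/10 s, in which the tool goes at most 50 mm and 8.59 degrees, less where a joint would pass 70% of its speed; a pose out of reach is approached as far as the arm can. A call is refused whole if a number of a shift passes 0.05 or a number of a turn 1, either way. A call with a gripper value outside its range is refused whole. "jaw" is the gripper's target within -1 to 1 (fully open at 1, half-way at 0, shut at -1), set as the call begins (left out, the last holds). The fingers move at their own pace and stop on an object; "force" is the grip in N (left out, the last holds). Time passes only in rows, so rows that do not move let the fingers close. It gives the time, the measured TCP pose, the force and the opening at its end, in the units of the state.
- bot.read_state(): the state, without advancing time (a new reading comes with each control period).
- bot.read_camera(name): name is "scene" or "top" or "wrist"; returns the picture (480x640x3 uint8, blue, green, red); there is no depth.
- bot.get_calibration(name): a dict with "fov_y" (degrees; the focal length in pixels is half the picture's height over the tangent of half this angle, whatever the lens; pixels are square), "cx", "cy" (the principal point, pixels), "k1" (the pictures are not rectified: a ray, as slopes to the right and down, at radius r is drawn at 1 + k1 r^2 times it, then the intrinsics apply), "R" (3x3) and "t" (3): a world point X has camera coordinates R X + t. Camera axes: x right, y down, z forward; pixel columns grow to the right and rows downward; lengths in m; the calibration is good to about 2 mm. A picture is of the moment at which its call begins: read the wrist's pose just before it. get_calibration takes no time and is no camera call; for the wrist camera it gives the pose at the moment of the call.
- bot.finish_job(): hands the job in, once; it reports no verdict.
The state is a dict: "time": time; "q": joint angles; "joint_vel": joint speeds; "joint_torque": joint torques, N m; "tool_pos": TCP position; "tcp_rot": TCP orientation; "wrist_force": force on the tool from outside, world axes, zero at the start; "torque": the same for the moment, N m; "width": opening from 0.0 (shut) to 1.0 (fully open).
Only numpy, scipy, OpenCV 4.12 (cv2) and the standard library are available. Lean on these libraries where they do the work, as an engineer would, in place of code of your own. Each camera call takes 0.05 s, during which the arm holds its last target. There are 200 camera calls.

### The job

Pull-test the four handpieces that lean in the dock: draw each one straight out along its own axis with about 14 N. The three that are latched will creep out some 5 to 6 mm and must be left like that in their sockets (10 mm would be overstrained); the one that comes free is to be drawn right out and left standing in the empty beaker. Keep the beaker upright and leave the things around the dock where they are.

Things in the scene. Friction and masses are not known exactly. Their poses are not given: they have to be found in the camera images.
- handpiece_1 (a point): grip point of one of four identical handpieces (130 mm long in all): centre of its black round handle, 20 mm in diameter. Its z axis runs along the handpiece, outward, away from the socket. Along that axis from this point: the handle's free end is at +30 mm (handle 85 mm long), the 25 mm flange from -60 to -55 mm, then a 12 mm steel shank down to the tip at -100 mm
- tip_1 (a point): centre of the lower end of the same-numbered handpiece's shank, 100 mm below its grip point. Three of the four, not known which, are latched: such a one stays put up to 9 N, then creeps out along its axis 1 mm per further 0.8 N (5 mm at 13 N), stays as drawn when let go, and is overstrained at 10 mm (17 N). The fourth slides out under its own weight alone (0.5 to 1 N), clear after 40 mm
- socket_1 (a point): centre of the mouth of the socket that this handpiece stands in, on the top face of a grey block 40 x 46 mm; z axis outward along the bore (14 mm wide, 45 mm deep), leaning 30 degrees from vertical towards the dock's front. At the start the flange lies on the mouth, so the grip point is 60 mm from here
- handpiece_2 (a point): grip point of one of four identical handpieces (130 mm long in all): centre of its black round handle, 20 mm in diameter. Its z axis runs along the handpiece, outward, away from the socket. Along that axis from this point: the handle's free end is at +30 mm (handle 85 mm long), the 25 mm flange from -60 to -55 mm, then a 12 mm steel shank down to the tip at -100 mm
- tip_2 (a point): centre of the lower end of the same-numbered handpiece's shank, 100 mm below its grip point. Three of the four, not known which, are latched: such a one stays put up to 9 N, then creeps out along its axis 1 mm per further 0.8 N (5 mm at 13 N), stays as drawn when let go, and is overstrained at 10 mm (17 N). The fourth slides out under its own weight alone (0.5 to 1 N), clear after 40 mm
- socket_2 (a point): centre of the mouth of the socket that this handpiece stands in, on the top face of a grey block 40 x 46 mm; z axis outward along the bore (14 mm wide, 45 mm deep), leaning 30 degrees from vertical towards the dock's front. At the start the flange lies on the mouth, so the grip point is 60 mm from here
- handpiece_3 (a point): grip point of one of four identical handpieces (130 mm long in all): centre of its black round handle, 20 mm in diameter. Its z axis runs along the handpiece, outward, away from the socket. Along that axis from this point: the handle's free end is at +30 mm (handle 85 mm long), the 25 mm flange from -60 to -55 mm, then a 12 mm steel shank down to the tip at -100 mm
- tip_3 (a point): centre of the lower end of the same-numbered handpiece's shank, 100 mm below its grip point. Three of the four, not known which, are latched: such a one stays put up to 9 N, then creeps out along its axis 1 mm per further 0.8 N (5 mm at 13 N), stays as drawn when let go, and is overstrained at 10 mm (17 N). The fourth slides out under its own weight alone (0.5 to 1 N), clear after 40 mm
- socket_3 (a point): centre of the mouth of the socket that this handpiece stands in, on the top face of a grey block 40 x 46 mm; z axis outward along the bore (14 mm wide, 45 mm deep), leaning 30 degrees from vertical towards the dock's front. At the start the flange lies on the mouth, so the grip point is 60 mm from here
- handpiece_4 (a point): grip point of one of four identical handpieces (130 mm long in all): centre of its black round handle, 20 mm in diameter. Its z axis runs along the handpiece, outward, away from the socket. Along that axis from this point: the handle's free end is at +30 mm (handle 85 mm long), the 25 mm flange from -60 to -55 mm, then a 12 mm steel shank down to the tip at -100 mm
- tip_4 (a point): centre of the lower end of the same-numbered handpiece's shank, 100 mm below its grip point. Three of the four, not known which, are latched: such a one stays put up to 9 N, then creeps out along its axis 1 mm per further 0.8 N (5 mm at 13 N), stays as drawn when let go, and is overstrained at 10 mm (17 N). The fourth slides out under its own weight alone (0.5 to 1 N), clear after 40 mm
- socket_4 (a point): centre of the mouth of the socket that this handpiece stands in, on the top face of a grey block 40 x 46 mm; z axis outward along the bore (14 mm wide, 45 mm deep), leaning 30 degrees from vertical towards the dock's front. At the start the flange lies on the mouth, so the grip point is 60 mm from here
- dock: fixed dark steel base plate 88 x 262 x 12 mm that carries the four socket blocks in one row along its y axis, 58 mm apart; origin at the middle of its underside; all handpieces lean 30 degrees from vertical towards its own -x side.
- beaker: the only beaker: empty, clear, with a small spout, 52 mm wide and 67 mm high, open top about 42 mm clear inside, inner floor 3 mm up, 150 g, loose; origin at the middle of its underside, z up
- bottle: bystander: amber reagent bottle, 56 mm wide, 118 mm high; origin at the middle of its underside
- cup: bystander: clear tapered plastic cup without spout, filled, 73 mm wide, 83 mm high; origin at the middle of its underside
- screwdriver: bystander: screwdriver lying along its y axis, 176 mm long, 32 mm high; origin at the middle of its underside
- hex_keys: bystander: folding hex-key set lying along its y axis, 86 x 22 x 23 mm; origin at the middle of its underside
- timer: bystander: flat square timer 62 x 62 x 19 mm; origin at the middle of its underside
Not all that is in view belongs to the job. What is shaped like the beaker but purple is not meant.

How it is judged:
At the end, for the whole second after the job is handed in: The three latched handpieces stand drawn out 4 to 10 mm (12 to 17 N) in their sockets; the fourth stands in the beaker, tip within 24 mm of its axis and under 25 mm above its underside, leaning less than 45 degrees; the beaker is upright on the worktop, at rest (((distance between handpiece_2 and socket_2 between 0.064 and 0.07 m and distance between handpiece_3 and socket_3 between 0.064 and 0.07 m and distance between handpiece_4 and socket_4 between 0.064 and 0.07 m and horizontal distance between tip_1 and beaker below 0.024 m and z of tip_1 in the frame of beaker below 0.025 m and angle between handpiece_1's own z axis and vertical below 0.79 rad) or (distance between handpiece_1 and socket_1 between 0.064 and 0.07 m and distance between handpiece_3 and socket_3 between 0.064 and 0.07 m and distance between handpiece_4 and socket_4 between 0.064 and 0.07 m and horizontal distance between tip_2 and beaker below 0.024 m and z of tip_2 in the frame of beaker below 0.025 m and angle between handpiece_2's own z axis and vertical below 0.79 rad) or (distance between handpiece_1 and socket_1 between 0.064 and 0.07 m and distance between handpiece_2 and socket_2 between 0.064 and 0.07 m and distance between handpiece_4 and socket_4 between 0.064 and 0.07 m and horizontal distance between tip_3 and beaker below 0.024 m and z of tip_3 in the frame of beaker below 0.025 m and angle between handpiece_3's own z axis and vertical below 0.79 rad) or (distance between handpiece_1 and socket_1 between 0.064 and 0.07 m and distance between handpiece_2 and socket_2 between 0.064 and 0.07 m and distance between handpiece_3 and socket_3 between 0.064 and 0.07 m and horizontal distance between tip_4 and beaker below 0.024 m and z of tip_4 in the frame of beaker below 0.025 m and angle between handpiece_4's own z axis and vertical below 0.79 rad)) and angle between beaker's own z axis and vertical below 0.1 rad and height (world z) of beaker below 0.01 m and linear speed of beaker below 0.02 m/s); the robot touches nothing.
It fails at once if a bystander is pushed more than 25 mm from its place or tipped over (distance of any of bottle, cup, screwdriver, hex_keys, timer from where it was at the start of the episode above 0.025 m or angle between any of bottle, cup's own z axis and vertical above 0.4 rad).
It fails at once if the beaker is tipped over (angle between beaker's own z axis and vertical above 0.4 rad).
It also fails if it takes over 67 s, if anything falls off the work surface, if the arm or the gripper's body presses on something with over 40 N, if the wrist force passes 120 N, or if a joint passes its speed limit or range.

## Working session

There is one attempt and no reset: what is moved stays moved. The work goes in short steps, Python scripts to look and compute and a tool call to move; the robot and the scene stay as the last step left them, time stands still between calls to the robot, and variables do not carry over. Pictures are saved under pics/ and viewed, about 8 in all and at most 12, crops included, and the job is handed in when it is done.

Besides the shell and the picture viewer there is one more tool, called after ">>>" as name(argument=value, ...) on one line, values as JSON. play_rows: Moves the arm, as the interface text tells. Its arguments: {"type":"object","properties":{"series":{"type":"array","items":{"type":"object","properties":{"translation":{"type":"array","items":{"type":"number"}},"spin":{"type":"number"}}}},"jaw":{"type":"number"},"force":{"type":"number"}},"required":["series"]}

```bash
mkdir -p pics
cat > h.py <<'E'
import numpy as np, cv2
from workcell import bot
from scipy.spatial.transform import Rotation as Rot
def ray(c,u,v):
    f=240/np.tan(np.radians(c['fov_y'])/2)
    d=np.array([(u-c['cx'])/f,(v-c['cy'])/f]); s=d.copy()
    for _ in range(30): s=d/(1+c['k1']*(s@s))
    R=np.array(c['R']);t=np.array(c['t']).ravel()
    o=-R.T@t; w=R.T@np.array([s[0],s[1],1]); return o,w/np.linalg.norm(w)
def onz(c,u,v,z):
    o,w=ray(c,u,v); return o+w*(z-o[2])/w[2]
def tri(a,b):
    A=np.zeros((3,3));B=np.zeros(3)
    for o,w in (a,b):
        P=np.eye(3)-np.outer(w,w);A+=P;B+=P@o
    x=np.linalg.solve(A,B); return x,[np.linalg.norm(np.cross(x-o,w)) for o,w in (a,b)]
def proj(c,X):
    f=240/np.tan(np.radians(c['fov_y'])/2)
    p=np.array(c['R'])@np.array(X)+np.array(c['t']).ravel(); s=p[:2]/p[2]; s=s*(1+c['k1']*(s@s))
    return f*s+[c['cx'],c['cy']]
E
python3 - <<'E'
from h import *
s=bot.read_state();print(s)
for n in('scene','top','wrist'):
    c=bot.get_calibration(n);im=bot.read_camera(n);cv2.imwrite(f'pics/{n}0.png',im)
    print(n,c['fov_y'],c['k1'],c['cx'],c['cy'],np.round(c['R'],3).tolist(),np.round(c['t'],3).tolist())
E
```

```text
{'time': 0.0, 'q': array([ 1.30111631e+00,  2.64741935e-01,  1.60535284e+00, -3.87682822e-05,
        1.27370596e+00, -3.68895436e-02]), 'joint_vel': array([-0.00120013, -0.00046891,  0.00114297,  0.00237166,  0.00046389,
        0.00203146]), 'joint_torque': array([-1.53184115e-03, -5.15108442e+01, -3.67315543e+01, -1.52567172e-04,
        1.29704241e-02,  2.42925347e-05]), 'tool_pos': array([0.15553311, 0.6560944 , 0.22998101]), 'tcp_rot': array([-0.36478842, -3.12003748,  0.00343634]), 'wrist_force': array([-0.98497597, -0.29191799,  0.83523607]), 'torque': array([-0.00489712,  0.0370154 , -0.05257563]), 'width': 1.003508828659023}
scene 53.023905223737536 0.036495297330528226 325.09047726039057 233.34619226850754 [[0.811, -0.585, 0.014], [-0.344, -0.497, -0.797], [0.473, 0.642, -0.604]] [-0.417, 0.265, 0.944]
top 50.093745918283155 -0.030156525063698914 326.5683130623555 229.36063653476464 [[-0.021, -1.0, 0.0], [-0.997, 0.021, -0.075], [0.075, -0.002, -0.997]] [0.004, 0.532, 1.229]
wrist 71.0892784562745 -0.02457652363710106 317.85348171854423 242.2021379969057 [[0.231, 0.973, -0.001], [0.92, -0.218, 0.326], [0.317, -0.077, -0.945]] [-0.674, -0.041, 0.38]
```

View pics/scene0.png

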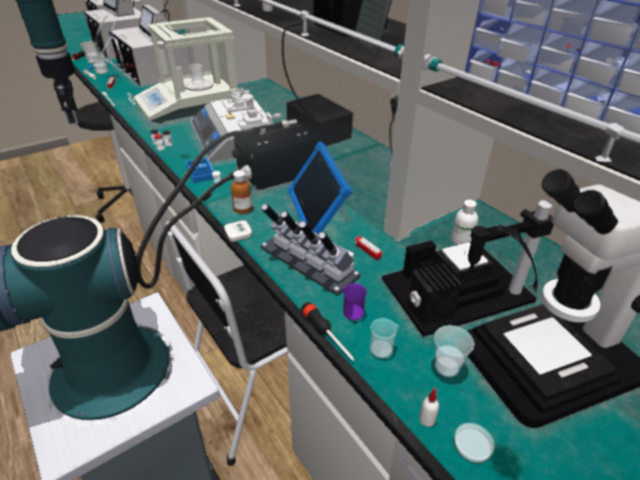

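View pics/top0.png

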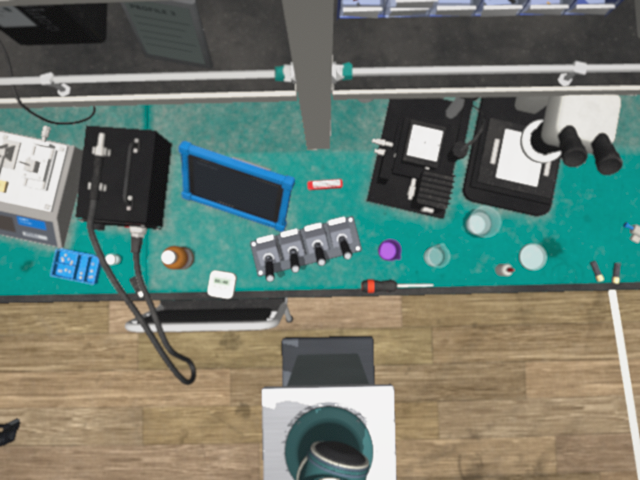

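The scene view shows the dock near (312,255), beaker (383,338), cup (452,350) and purple decoy (354,302). In the top view the dock spans about (250–360, 218–278), with the beaker at (437,256). Next I'll look at zoomed crops.

Run:
```python
from h import *
a=cv2.imread('pics/top0.png')[205:295,235:395]; b=cv2.imread('pics/scene0.png')[195:295,250:410]
m=np.vstack([cv2.resize(a,None,fx=4,fy=4,interpolation=2)[:300+60],cv2.resize(b,None,fx=4,fy=4,interpolation=2)])
cv2.imwrite('pics/crop0.png',m[:760]); cv2.imwrite('pics/cA.png',cv2.resize(a,None,fx=5,fy=5,interpolation=2)); cv2.imwrite('pics/cB.png',cv2.resize(b[:, :],None,fx=5,fy=5,interpolation=2))
c=bot.get_calibration('top')
for p in [(248,240),(254,278),(352,218),(361,252),(437,256)]: print(p,onz(c,*p,0.012 if p[0]<400 else 0.06).round(3))
```

```text
(248, 240) [0.51  0.186 0.012]
(254, 278) [0.417 0.172 0.012]
(352, 218) [ 0.559 -0.07   0.012]
(361, 252) [ 0.475 -0.09   0.012]
(437, 256) [ 0.46  -0.265  0.06 ]
```

View pics/cA.png

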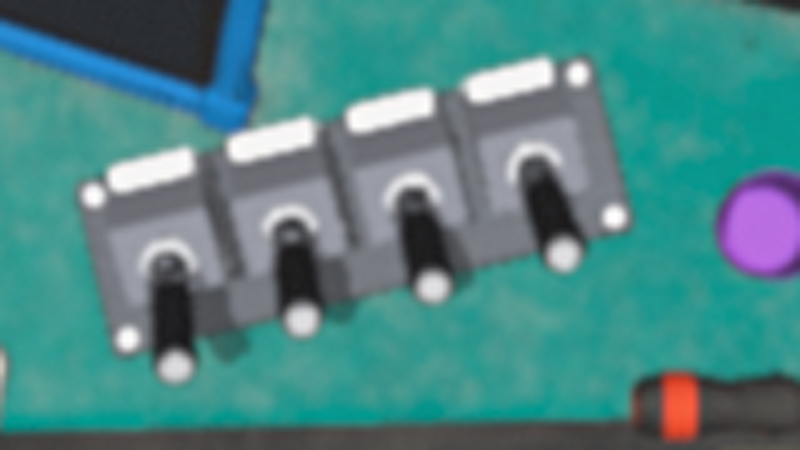

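View pics/cB.png

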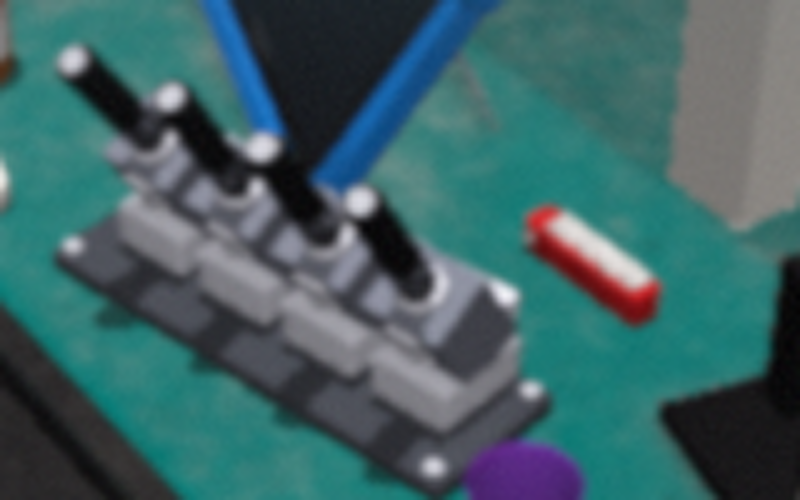

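The crops give four clear white end caps. In the top crop they sit at (175,366), (303,319), (433,286), (563,254), and in the scene crop at (75,60), (172,97), (263,148), (360,201). The dock corner screws also show well. I'll refine these to centroids and triangulate.

```bash
cat > m.py <<'E'
from h import *
def cen(im,u,v,r=4):
    u0,v0=int(round(u))-r,int(round(v))-r
    g=im[v0:v0+2*r+1,u0:u0+2*r+1].min(2).astype(float); g=np.clip(g-150,0,None) 
    n,l,st,ce=cv2.connectedComponentsWithStats((g>0).astype('uint8'))
    k=min(range(1,n),key=lambda i:np.hypot(*(ce[i]-r))-0.02*st[i,4]); g=g*(l==k)
    ys,xs=np.mgrid[:2*r+1,:2*r+1]; return u0+(g*xs).sum()/g.sum(), v0+(g*ys).sum()/g.sum()
E
python3 - <<'E'
from m import *
T=cv2.imread('pics/top0.png');S=cv2.imread('pics/scene0.png');ct=bot.get_calibration('top');cs=bot.get_calibration('scene')
f=lambda p,o:((p[0]+.5)/5-.5+o[0],(p[1]+.5)/5-.5+o[1])
tc=[cen(T,*f(p,(235,205))) for p in[(175,366),(303,319),(433,286),(563,254)]]
sc=[cen(S,*f(p,(250,195))) for p in[(75,60),(172,97),(263,148),(360,201)]]
caps=[]
for a,b in zip(tc,sc):
    x,e=tri(ray(ct,*a),ray(cs,*b));caps.append(x);print(np.round(a,1),np.round(b,1),x.round(4),np.round(e,4))
caps=np.array(caps);print('step',np.diff(caps,axis=0).round(4))
scr=[onz(ct,*cen(T,*f(p,(235,205)),3),0.014) for p in[(93,195),(127,340),(578,73),(614,216)]]
scr=np.array(scr);print(scr.round(4))
d=(scr[0]+scr[1]-scr[2]-scr[3])/2;yaw=np.arctan2(-d[0],d[1]);d2=caps[0]-caps[3];print('L',np.linalg.norm(d),'yaw',np.degrees(yaw),'caps yaw',np.degrees(np.arctan2(-d2[0],d2[1])),'centre',scr.mean(0))
for p in[(72,245),(433,467),(532,390)]:
    print('scene screw',onz(cs,*cen(S,*f(p,(250,195)),3),0.014).round(4))
E
python3 - <<'E'
import cv2,numpy as np
a=cv2.imread('pics/top0.png')[225:300,375:495]; b=cv2.imread('pics/scene0.png')[285:375,300:480]
a=cv2.resize(a,(640,400),interpolation=2);b=cv2.resize(b,None,fx=4,fy=4,interpolation=2)
cv2.imwrite('pics/bk.png',cv2.resize(cv2.imread('pics/top0.png')[230:280,375:455],(800,500),interpolation=2));cv2.imwrite('pics/bks.png',b)
E
```

```text
[269.7 278.1] [264.  206.5] [0.4195 0.1176 0.1568] [0.0009 0.0009]
[295.  268.8] [283.5 213.8] [0.4385 0.0624 0.1601] [0.0011 0.0011]
[321.1 262. ] [301.8 223.9] [0.4515 0.0061 0.16  ] [0.0008 0.0008]
[347.2 255.6] [321.5 234.7] [ 0.4643 -0.0505  0.1598] [0.0011 0.0011]
step [[ 0.019  -0.0551  0.0032]
 [ 0.013  -0.0563 -0.0001]
 [ 0.0128 -0.0566 -0.0001]]
[[ 0.5008  0.1727  0.014 ]
 [ 0.431   0.1568  0.014 ]
 [ 0.5553 -0.065   0.014 ]
 [ 0.4852 -0.0809  0.014 ]]
L 0.24379035622375442 yaw 12.879887990838402 caps yaw 14.905991883439167 centre [0.49306121 0.04590367 0.014     ]
scene screw [0.4339 0.1578 0.014 ]
scene screw [ 0.4876 -0.0806  0.014 ]
scene screw [ 0.558  -0.0649  0.014 ]
```

View pics/bk.png

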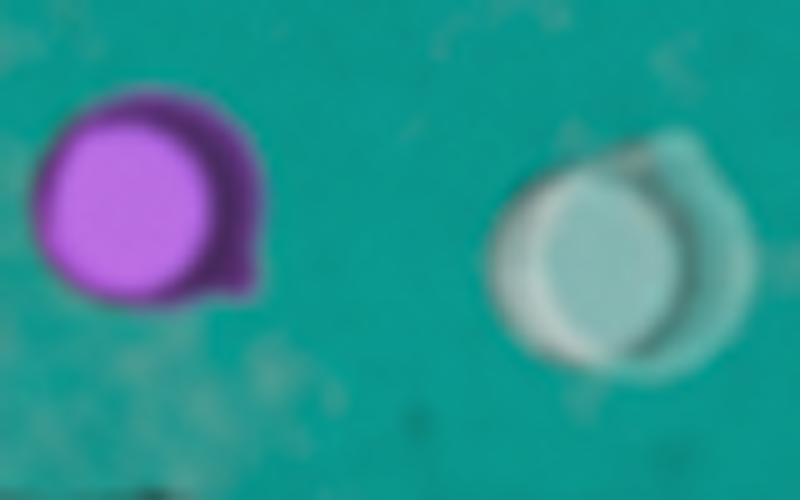

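View pics/bks.png

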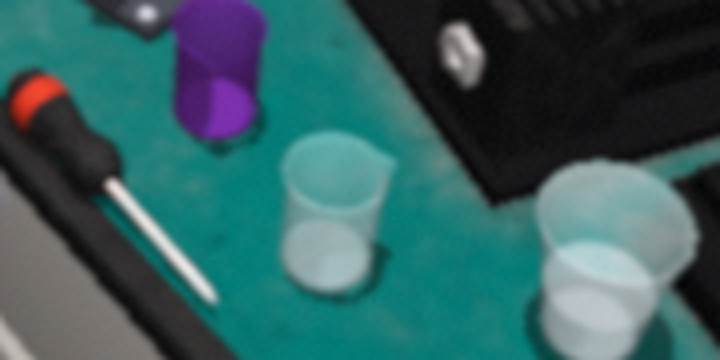

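Run:
```python
from h import *
ct=bot.get_calibration('top');cs=bot.get_calibration('scene')
print('R',Rot.from_rotvec(bot.read_state()['tcp_rot']).as_matrix().round(3).tolist())
print('hose',tri(ray(ct,185,380),ray(cs,145,285)), tri(ray(ct,97,240),ray(cs,240,178)))
print('floor top',onz(ct,375+61.3-.5,230+26.3-.5,.003),'rim top',onz(ct,375+64.2-.5,230+26.5-.5,.067))
# scene crop x4 off (300,285): rim centre (333,172) floor (327,256)
print('floor sc',onz(cs,300+327/4-.4,285+256/4-.4,.003),'rim sc',onz(cs,300+333/4-.4,285+172/4-.4,.067))
for u,v in [(240,228),(292,180),(185,145)]: print('tablet',onz(ct,u,v,.1))
```

```text
R [[-0.973, 0.231, -0.0], [0.231, 0.973, -0.002], [0.0, -0.002, -1.0]]
hose (array([ 0.15397087,  0.38017334, -0.15020179]), [np.float64(0.01288412241841064), np.float64(0.01288412241841066)]) (array([ 0.54180341,  0.55684617, -0.01856231]), [np.float64(0.026251864886351978), np.float64(0.026251864886352158)])
floor top [ 0.46194433 -0.27416393  0.003     ] rim top [ 0.46008398 -0.26728193  0.067     ]
floor sc [ 0.46335958 -0.26791899  0.003     ] rim sc [ 0.46097561 -0.26706898  0.067     ]
tablet [0.53277535 0.1905037  0.1       ]
tablet [0.64072854 0.07020723 0.1       ]
tablet [0.72802437 0.31650732 0.1       ]
```

>>> play_rows(series=[{"translation": [0, 0, -0.04], "spin": 0}, {"translation": [0, 0, -0.04], "spin": 0}, {"translation": [0, 0, -0.03], "spin": 0}, {"translation": [0, 0, 0], "spin": 0}], jaw=0, force=60)

```text
time: 0.55
tool_pos: [0.1563, 0.6591, 0.3481]
tcp_rot: [0.365, 3.119, 0.016]
wrist_force: [0.1, 0.4, 0.2]
width: 0.497
```

>>> play_rows(series=[{"translation": [-0.03, -0.036, 0], "spin": 0}, {"translation": [-0.03, -0.036, 0], "spin": 0}, {"translation": [-0.03, -0.036, 0], "spin": 0}, {"translation": [-0.03, -0.036, 0], "spin": 0}, {"translation": [-0.03, -0.036, 0], "spin": 0}])

```text
time: 1.05
tool_pos: [0.2603, 0.4449, 0.3399]
tcp_rot: [-0.364, -3.12, 0.003]
wrist_force: [0.5, 0.7, -0.4]
width: 0.501
```

>>> play_rows(series=[{"translation": [-0.03, -0.036, 0], "spin": 0}, {"translation": [-0.03, -0.036, 0], "spin": 0}, {"translation": [-0.03, -0.036, 0], "spin": 0}, {"translation": [-0.03, -0.036, 0], "spin": 0}, {"translation": [-0.03, -0.036, 0], "spin": 0}])

```text
time: 1.55
tool_pos: [0.3645, 0.2353, 0.3403]
tcp_rot: [-0.364, -3.12, 0.001]
wrist_force: [1.5, -1.3, -1.2]
width: 0.497
```

>>> play_rows(series=[{"translation": [-0.03, -0.036, 0], "spin": 0}, {"translation": [-0.03, -0.036, 0], "spin": 0}, {"translation": [-0.03, -0.036, 0], "spin": 0}, {"translation": [-0.03, -0.036, 0], "spin": 0}, {"translation": [0, 0, 0], "spin": -0.25}])

```text
time: 2.05
tool_pos: [0.4493, 0.0646, 0.34]
tcp_rot: [-0.341, -3.122, 0.004]
wrist_force: [0.2, -0.4, -0.1]
width: 0.503
```

>>> play_rows(series=[{"translation": [0, 0, 0], "spin": -1}, {"translation": [0, 0, 0], "spin": -1}, {"translation": [0, 0, 0], "spin": -1}, {"translation": [0, 0, 0], "spin": -1}, {"translation": [0, 0, 0], "spin": -1}])

```text
time: 2.55
tool_pos: [0.4474, 0.0702, 0.3402]
tcp_rot: [0.36, -3.119, -0.001]
wrist_force: [-0.0, 0.3, 0.1]
width: 0.497
```

>>> play_rows(series=[{"translation": [0, 0, 0], "spin": 0}, {"translation": [0, 0, 0], "spin": 0}, {"translation": [0, 0, 0], "spin": 0}])

```text
time: 2.85
tool_pos: [0.4478, 0.0698, 0.3409]
tcp_rot: [0.352, -3.121, -0.0]
wrist_force: [0.9, -0.3, 0.3]
width: 0.5
```

```bash
cat > d.py <<'E'
from h import *
import sys
def st():
    s=bot.read_state();R=Rot.from_rotvec(s['tcp_rot']).as_matrix();p=np.array(s['tool_pos'])
    print('t',round(s['time'],2),'p',p.round(4),'y ax',R[:,1].round(4),'q6',s['q'][5].round(2),'w',round(s['width'],3))
    f=R.T@np.array(s['wrist_force']); print('F tool',f.round(1),'along -a',(-(f@[.5,0,-.866])).round(2)); return s,R,p
if __name__=='__main__':
    s,R,p=st()
    if len(sys.argv)>3: print('tool delta',(R.T@(np.array([float(x) for x in sys.argv[1:4]])-p)).round(4))
E
python3 d.py .4531 .0657 .115
```

```text
t 2.85 p [0.4478 0.0698 0.3409] y ax [-2.225e-01  9.749e-01  2.000e-04] q6 -1.7 w 0.5
F tool [-0.8 -0.5 -0.3] along -a 0.14
tool delta [-0.0043 -0.0052  0.2259]
```

>>> play_rows(series=[{"translation": [-0.004, -0.005, 0.04], "spin": 0}, {"translation": [0, 0, 0.02], "spin": 0}, {"translation": [0, 0, 0], "spin": 0}, {"translation": [0, 0, 0], "spin": 0}])

```text
time: 3.25
tool_pos: [0.453, 0.0656, 0.2814]
tcp_rot: [0.352, -3.121, -0.0]
wrist_force: [0.3, 0.4, -0.2]
width: 0.5
```

Run:
```python
from h import *
c=bot.get_calibration('wrist');im=bot.read_camera('wrist');cv2.imwrite('pics/w1.png',im)
np.save('cw1.npy',c,allow_pickle=True)
for n,X in zip('ABCD',[[.4195,.1176,.1568],[.4385,.0624,.1601],[.4515,.0061,.16],[.4643,-.0505,.1598]]):
    p=proj(c,X); print(n,p.round(1))
g=cv2.inRange(im,(150,150,150),(255,255,255))
n,l,s,ce=cv2.connectedComponentsWithStats(g)
for i in range(1,n):
    if s[i,4]>60: print(s[i].tolist(),ce[i].round(1),onz(c,*ce[i],.16).round(4))
```

```text
A [388.9 209.9]
B [317.7 218.4]
C [246.4 218.5]
D [175.4 218.4]
[487, 26, 18, 12, 83] [495.7  31.1] [0.2803 0.1526 0.16  ]
[607, 43, 22, 11, 111] [617.5  47.1] [0.2684 0.2416 0.16  ]
[555, 48, 85, 26, 355] [595.1  61.1] [0.2806 0.2299 0.16  ]
[225, 79, 78, 24, 215] [257.5  89.5] [ 0.3545 -0.0013  0.16  ]
[383, 81, 230, 69, 3711] [498.6 111.5] [0.329  0.1746 0.16  ]
[48, 83, 74, 21, 343] [86.2 93. ] [ 0.3837 -0.1235  0.16  ]
[325, 92, 21, 8, 66] [335.1  95.4] [0.346  0.0542 0.16  ]
[355, 93, 8, 21, 99] [357.6 102.1] [0.3467 0.0713 0.16  ]
[274, 96, 85, 36, 610] [316.8 109.2] [0.3581 0.0434 0.16  ]
[376, 100, 15, 12, 88] [383.6 105.6] [0.3447 0.0904 0.16  ]
[339, 106, 16, 10, 83] [347.2 110.1] [0.3537 0.0652 0.16  ]
[34, 126, 35, 37, 1000] [ 50.8 143.8] [ 0.4262 -0.1501  0.16  ]
[628, 139, 12, 20, 190] [633.6 148.5] [0.329  0.2885 0.16  ]
[443, 164, 63, 60, 2403] [473.5 193.4] [0.3908 0.1786 0.16  ]
[382, 194, 17, 23, 259] [391.1 205.9] [0.4154 0.1175 0.16  ]
[169, 209, 17, 17, 221] [177.1 216.8] [ 0.4626 -0.0492  0.16  ]
[240, 209, 16, 16, 196] [247.8 216.6] [0.4496 0.007  0.16  ]
[31
[... 600 characters left out ...]
5  0.16  ]
[203, 263, 35, 10, 340] [220.3 267.5] [ 0.4992 -0.009   0.16  ]
[253, 263, 34, 10, 338] [269.5 267.5] [0.4898 0.032  0.16  ]
[302, 263, 35, 10, 331] [318.5 267.3] [0.4803 0.0727 0.16  ]
[351, 263, 35, 10, 340] [368.2 267.5] [0.4711 0.1141 0.16  ]
[62, 271, 15, 35, 298] [ 68.8 287.8] [ 0.549  -0.1379  0.16  ]
[621, 275, 19, 19, 242] [630.5 283. ] [0.4339 0.3462 0.16  ]
[567, 283, 30, 26, 588] [581.4 295.7] [0.4552 0.3081 0.16  ]
[211, 313, 26, 14, 249] [222.8 319.9] [ 5.501e-01 -1.000e-04  1.600e-01]
[573, 318, 33, 29, 553] [589.1 332.9] [0.4893 0.3343 0.16  ]
[0, 341, 58, 68, 2491] [ 24.9 375.7] [ 0.659 -0.184  0.16 ]
[117, 355, 29, 17, 224] [130.  363.9] [ 0.6191 -0.0812  0.16  ]
```

View pics/w1.png

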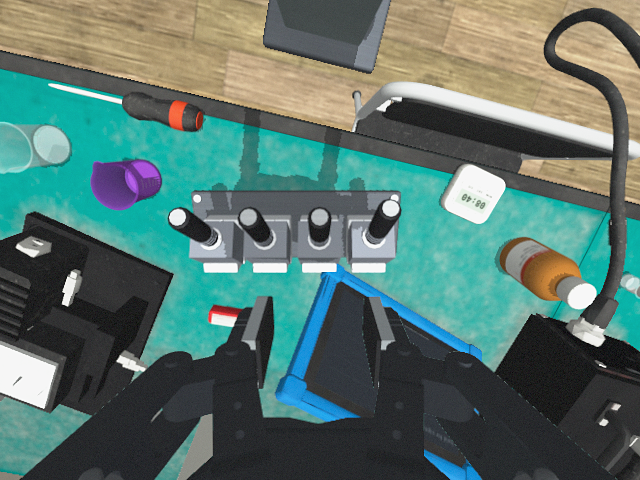

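The wrist view agrees with the triangulation to under 2 mm: caps at (391,206), (319,217), (248,217), (177,217). Only the leftmost dock piece, A, leans about 3° more than the rest, so it is probably the loose one. I'll descend on B and grip.

>>> play_rows(series=[{"translation": [0, 0, 0.04], "spin": 0}, {"translation": [0, 0, 0.04], "spin": 0}, {"translation": [0, 0, 0.04], "spin": 0}, {"translation": [0, 0, 0.03], "spin": 0}, {"translation": [0, 0, 0.016], "spin": 0}])

```text
time: 3.8
tool_pos: [0.4528, 0.0656, 0.1142]
tcp_rot: [0.353, -3.121, -0.0]
wrist_force: [-0.1, 0.0, 0.2]
width: 0.498
```

>>> play_rows(series=[{"translation": [0, 0, 0], "spin": 0}, {"translation": [0, 0, 0], "spin": 0}])

```text
time: 4.0
tool_pos: [0.4546, 0.0657, 0.117]
tcp_rot: [-0.353, 3.119, -0.0]
wrist_force: [0.6, -0.0, 1.1]
width: 0.503
```

>>> play_rows(series=[{"translation": [0, 0, 0], "spin": 0}, {"translation": [0, 0, 0], "spin": 0}, {"translation": [0, 0, 0], "spin": 0}, {"translation": [0, 0, 0], "spin": 0}, {"translation": [0, 0, 0], "spin": 0}], jaw=-1, force=60)

```text
time: 4.5
tool_pos: [0.4545, 0.0671, 0.1176]
tcp_rot: [-0.351, 3.118, 0.004]
wrist_force: [-2.4, 5.9, 4.2]
width: 0.213
```

```bash
python3 d.py
```

```text
t 4.5 p [0.4545 0.0671 0.1176] y ax [-0.2225  0.9749  0.0023] q6 -1.71 w 0.213
F tool [ 1.   6.2 -4.1] along -a -4.08
```

>>> play_rows(series=[{"translation": [0.001, 0.001, -0.0017], "spin": 0}, {"translation": [0.001, 0.0005, -0.0017], "spin": 0}, {"translation": [0, 0, 0], "spin": 0}, {"translation": [0, 0, 0], "spin": 0}, {"translation": [0, 0, 0], "spin": 0}])

```text
time: 5.0
tool_pos: [0.4532, 0.0668, 0.1198]
tcp_rot: [-0.352, 3.116, 0.0]
wrist_force: [6.3, 1.6, -5.1]
width: 0.216
```

```bash
python3 d.py
```

```text
t 5.0 p [0.4532 0.0668 0.1198] y ax [-2.233e-01  9.748e-01 -5.000e-04] q6 -1.7 w 0.216
F tool [-6.5  0.2  5.1] along -a 7.69
```

>>> play_rows(series=[{"translation": [0.0005, 0, -0.00087], "spin": 0}, {"translation": [0.0005, 0, -0.00087], "spin": 0}, {"translation": [0, 0, 0], "spin": 0}, {"translation": [0, 0, 0], "spin": 0}])

```text
time: 5.4
tool_pos: [0.4524, 0.0666, 0.1212]
tcp_rot: [-0.352, 3.116, 0.0]
wrist_force: [6.2, 1.2, -8.4]
width: 0.215
```

```bash
python3 d.py
```

```text
t 5.4 p [0.4524 0.0666 0.1212] y ax [-2.233e-01  9.748e-01 -5.000e-04] q6 -1.7 w 0.215
F tool [-6.2 -0.2  8.5] along -a 10.44
```

>>> play_rows(series=[{"translation": [0.0005, 0, -0.00087], "spin": 0}, {"translation": [0.0005, 0, -0.00087], "spin": 0}, {"translation": [0.0005, 0, -0.00087], "spin": 0}, {"translation": [0, 0, 0], "spin": 0}, {"translation": [0, 0, 0], "spin": 0}])

```text
time: 5.9
tool_pos: [0.4511, 0.0664, 0.1236]
tcp_rot: [-0.352, 3.115, 0.0]
wrist_force: [8.4, 2.4, -10.3]
width: 0.221
```

```bash
python3 d.py
```

```text
t 5.9 p [0.4511 0.0664 0.1236] y ax [-2.232e-01  9.748e-01 -5.000e-04] q6 -1.7 w 0.221
F tool [-8.7  0.5 10.3] along -a 13.29
```

>>> play_rows(series=[{"translation": [0.0005, 0, -0.00087], "spin": 0}, {"translation": [0, 0, 0], "spin": 0}, {"translation": [0, 0, 0], "spin": 0}, {"translation": [0, 0, 0], "spin": 0}])

```text
time: 6.3
tool_pos: [0.4506, 0.0663, 0.1243]
tcp_rot: [-0.352, 3.115, 0.0]
wrist_force: [8.9, 3.1, -10.9]
width: 0.22
```

```bash
python3 d.py
```

```text
t 6.3 p [0.4506 0.0663 0.1243] y ax [-2.233e-01  9.748e-01 -5.000e-04] q6 -1.71 w 0.22
F tool [-9.3  1.1 10.9] along -a 14.11
```

>>> play_rows(series=[{"translation": [0, 0, 0], "spin": 0}, {"translation": [0, 0, 0], "spin": 0}, {"translation": [0, 0, 0], "spin": 0}], jaw=0)

```text
time: 6.6
tool_pos: [0.4481, 0.0658, 0.1245]
tcp_rot: [-0.353, 3.121, -0.0]
wrist_force: [-0.2, 0.1, -0.4]
width: 0.498
```

>>> play_rows(series=[{"translation": [-0.005, -0.0015, -0.04], "spin": 0}, {"translation": [0, 0, -0.04], "spin": 0}, {"translation": [0, 0, -0.04], "spin": 0}, {"translation": [0, 0, -0.037], "spin": 0}, {"translation": [0, 0, 0], "spin": 0}])

```text
time: 7.1
tool_pos: [0.4566, 0.0657, 0.2881]
tcp_rot: [-0.352, 3.11, -0.001]
wrist_force: [0.1, 0.1, 0.8]
width: 0.503
```

>>> play_rows(series=[{"translation": [0, 0, 0], "spin": 0}, {"translation": [0, 0, 0], "spin": 0}])

```text
time: 7.3
tool_pos: [0.4522, 0.0654, 0.2796]
tcp_rot: [0.353, -3.119, 0.0]
wrist_force: [0.0, -1.0, 0.5]
width: 0.502
```

```bash
cat > caps.py <<'E'
from h import *
from d import st
st()
c=bot.get_calibration('wrist');im=bot.read_camera('wrist')
a=np.array([-.4874,-.1115,.866])
c1=np.load('cw1.npy',allow_pickle=True).item(); i1=cv2.imread('pics/w1.png')
X0=np.array([[.4154,.1175,.16],[.4369,.0632,.16],[.4496,.007,.16],[.4626,-.0492,.16]])
def cap(im,c,X):
    p=proj(c,X);r=14;u0,v0=(p-r).astype(int);g=im[v0:v0+2*r,u0:u0+2*r].min(2)
    _,l,s,ce=cv2.connectedComponentsWithStats((g>140).astype('uint8'))
    k=min(range(1,len(s)),key=lambda i:np.hypot(*(ce[i]-(p-[u0,v0])))+(100 if s[i,4]<100 else 0)); return ce[k]+[u0,v0],s[k]
for n,X in zip('ABCD',X0):
    q,s=cap(im,c,X);q0,_=cap(i1,c1,X)
    d=[np.linalg.norm(proj(c,X+a*e)-proj(c,X)-(q-proj(c,X))+(q0-proj(c1,X))) for e in np.arange(-5,12,.25)/1000]
    print(n,q.round(1),s[2:].tolist(),'shift',(q-proj(c,X)-(q0-proj(c1,X))).round(2),'draw mm',np.arange(-5,12,.25)[np.argmin(d)],'res px',min(d).round(2),'px/mm',((proj(c,X+a*.005)-proj(c,X))/5).round(2))
E
python3 caps.py
```

```text
t 7.3 p [0.4522 0.0654 0.2796] y ax [-2.234e-01  9.747e-01  2.000e-04] q6 -1.71 w 0.502
F tool [ 0.2 -0.9 -0.5] along -a -0.5
A [391.4 207.1] [17, 23, 261] shift [-0.01 -0.76] draw mm 1.25 res px 0.46 px/mm [ 0.28 -0.37]
B [319.3 215.3] [17, 16, 219] shift [ 0.11 -3.18] draw mm 9.5 res px 0.06 px/mm [ 0.01 -0.33]
C [247.7 217.9] [16, 17, 204] shift [ 0.18 -0.55] draw mm 0.75 res px 0.48 px/mm [-0.26 -0.33]
D [176.4 217.9] [18, 17, 220] shift [ 0.08 -0.77] draw mm 0.5 res px 0.7 px/mm [-0.52 -0.33]
```

>>> play_rows(series=[{"translation": [0, -0.03, 0], "spin": 0}, {"translation": [0, -0.0265, 0], "spin": 0}, {"translation": [0, 0, 0], "spin": 0}, {"translation": [0, 0, 0], "spin": 0}])

```text
time: 7.75
tool_pos: [0.4649, 0.0103, 0.2792]
tcp_rot: [0.35, -3.119, -0.002]
wrist_force: [0.2, -0.3, -0.1]
width: 0.501
```

```bash
python3 d.py .4656 .0105 .115
```

```text
t 7.75 p [0.4649 0.0103 0.2792] y ax [-0.2219  0.9751  0.0014] q6 -1.83 w 0.501
F tool [-0.1 -0.3  0.1] along -a 0.15
tool delta [-0.0012 -0.0002  0.1642]
```

>>> play_rows(series=[{"translation": [0, 0, 0.04], "spin": 0}, {"translation": [0, 0, 0.04], "spin": 0}, {"translation": [0, 0, 0.04], "spin": 0}, {"translation": [0, 0, 0.03], "spin": 0}, {"translation": [0, 0, 0.016], "spin": 0}])

```text
time: 8.25
tool_pos: [0.464, 0.0115, 0.1123]
tcp_rot: [0.354, -3.118, -0.002]
wrist_force: [-10.5, -10.2, 61.1]
width: 0.503
```

>>> play_rows(series=[{"translation": [0, 0, 0], "spin": 0}, {"translation": [0, 0, 0], "spin": 0}, {"translation": [0, 0, 0], "spin": 0}])

```text
time: 8.55
tool_pos: [0.4652, 0.0111, 0.1145]
tcp_rot: [0.354, -3.121, -0.001]
wrist_force: [-0.5, 0.0, 0.2]
width: 0.501
```

```bash
python3 d.py .4656 .0105 .115
```

```text
t 8.55 p [0.4652 0.0111 0.1145] y ax [-2.242e-01  9.745e-01  5.000e-04] q6 -1.83 w 0.501
F tool [ 0.4  0.1 -0.2] along -a -0.36
tool delta [-0.0002 -0.0007 -0.0005]
```

>>> play_rows(series=[{"translation": [0, 0, 0], "spin": 0}, {"translation": [0, 0, 0], "spin": 0}, {"translation": [0, 0, 0], "spin": 0}, {"translation": [0, 0, 0], "spin": 0}, {"translation": [0, 0, 0], "spin": 0}], jaw=-1, force=60)

```text
time: 9.05
tool_pos: [0.4657, 0.0102, 0.1151]
tcp_rot: [0.353, -3.122, 0.0]
wrist_force: [-1.3, -2.8, 1.2]
width: 0.22
```

```bash
python3 d.py
```

```text
t 9.05 p [0.4657 0.0102 0.1151] y ax [-2.234e-01  9.747e-01 -3.000e-04] q6 -1.83 w 0.22
F tool [ 1.9 -2.4 -1.2] along -a -1.94
```

A 61 N force spike showed briefly at the end of that fast descent and has since gone, so later descents will be slower and a little higher. C grips well and I'll pull it now.

>>> play_rows(series=[{"translation": [0.001, -0.0005, -0.0017], "spin": 0}, {"translation": [0.001, 0, -0.0017], "spin": 0}, {"translation": [0.0005, 0, -0.0009], "spin": 0}, {"translation": [0, 0, 0], "spin": 0}, {"translation": [0, 0, 0], "spin": 0}])

```text
time: 9.55
tool_pos: [0.4639, 0.0098, 0.1184]
tcp_rot: [-0.352, 3.12, 0.001]
wrist_force: [6.0, 1.5, -9.0]
width: 0.214
```

```bash
python3 d.py
```

```text
t 9.55 p [0.4639 0.0098 0.1184] y ax [-2.231e-01  9.748e-01  6.000e-04] q6 -1.83 w 0.214
F tool [-6.1  0.1  9. ] along -a 10.86
```

>>> play_rows(series=[{"translation": [0.0005, 0, -0.0009], "spin": 0}, {"translation": [0.0005, 0, -0.0009], "spin": 0}, {"translation": [0, 0, 0], "spin": 0}, {"translation": [0, 0, 0], "spin": 0}])

```text
time: 9.95
tool_pos: [0.463, 0.0096, 0.1199]
tcp_rot: [-0.352, 3.12, 0.001]
wrist_force: [6.5, 0.2, -10.8]
width: 0.215
```

```bash
python3 d.py
```

```text
t 9.95 p [0.463  0.0096 0.1199] y ax [-2.231e-01  9.748e-01  6.000e-04] q6 -1.83 w 0.215
F tool [-6.4 -1.2 10.8] along -a 12.54
```

>>> play_rows(series=[{"translation": [0.0005, 0, -0.0009], "spin": 0}, {"translation": [0.0005, 0, -0.0009], "spin": 0}, {"translation": [0, 0, 0], "spin": 0}, {"translation": [0, 0, 0], "spin": 0}])

```text
time: 10.35
tool_pos: [0.4621, 0.0094, 0.1216]
tcp_rot: [-0.352, 3.12, 0.001]
wrist_force: [6.6, 1.0, -11.7]
width: 0.22
```

```bash
python3 d.py
```

```text
t 10.35 p [0.4621 0.0094 0.1216] y ax [-2.231e-01  9.748e-01  6.000e-04] q6 -1.83 w 0.22
F tool [-6.6 -0.5 11.7] along -a 13.45
```

>>> play_rows(series=[{"translation": [0.0005, 0, -0.0009], "spin": 0}, {"translation": [0, 0, 0], "spin": 0}, {"translation": [0, 0, 0], "spin": 0}, {"translation": [0, 0, 0], "spin": 0}])

```text
time: 10.75
tool_pos: [0.4616, 0.0093, 0.1224]
tcp_rot: [-0.352, 3.12, 0.001]
wrist_force: [6.8, 1.4, -12.1]
width: 0.216
```

```bash
python3 d.py
```

```text
t 10.75 p [0.4616 0.0093 0.1224] y ax [-2.231e-01  9.748e-01  6.000e-04] q6 -1.83 w 0.216
F tool [-6.9 -0.2 12.1] along -a 13.93
```

>>> play_rows(series=[{"translation": [0, 0, 0], "spin": 0}, {"translation": [0, 0, 0], "spin": 0}, {"translation": [0, 0, 0], "spin": 0}], jaw=0)

```text
time: 11.05
tool_pos: [0.461, 0.0089, 0.124]
tcp_rot: [-0.353, 3.122, 0.0]
wrist_force: [0.2, 0.2, 0.1]
width: 0.5
```

>>> play_rows(series=[{"translation": [-0.0025, 0, -0.03], "spin": 0}, {"translation": [0, 0, -0.04], "spin": 0}, {"translation": [0, 0, -0.03], "spin": 0}, {"translation": [0, -0.03, 0], "spin": 0}, {"translation": [0, -0.0265, 0], "spin": 0}])

```text
time: 11.55
tool_pos: [0.4774, -0.0462, 0.2262]
tcp_rot: [-0.356, 3.117, -0.002]
wrist_force: [-0.3, 0.3, -0.8]
width: 0.501
```

>>> play_rows(series=[{"translation": [0, 0, 0], "spin": 0}, {"translation": [0, 0, 0], "spin": 0}, {"translation": [0, 0, 0], "spin": 0}])

```text
time: 11.85
tool_pos: [0.4756, -0.0451, 0.2235]
tcp_rot: [0.353, -3.121, -0.001]
wrist_force: [-0.7, 0.4, 0.2]
width: 0.499
```

```bash
python3 d.py .476 -.0466 .12; python3 caps.py
```

```text
t 11.85 p [ 0.4756 -0.0451  0.2235] y ax [-2.234e-01  9.747e-01  7.000e-04] q6 -1.94 w 0.499
F tool [ 0.6  0.5 -0.2] along -a -0.49
tool delta [-1.000e-04 -1.600e-03  1.035e-01]
t 11.85 p [ 0.4756 -0.0451  0.2235] y ax [-2.234e-01  9.747e-01  7.000e-04] q6 -1.94 w 0.499
F tool [ 0.6  0.5 -0.2] along -a -0.49
A [580.9 227.6] [28, 26, 615] shift [-0.76 -3.03] draw mm 0.0 res px 3.13 px/mm [ 1.19 -0.35]
B [492.1 242.3] [24, 22, 358] shift [-0.3  -1.03] draw mm 0.0 res px 1.08 px/mm [ 0.79 -0.29]
C [407.  239.9] [22, 22, 369] shift [ 2.44 -3.36] draw mm 7.75 res px 1.26 px/mm [ 0.4  -0.29]
D [314.9 242.6] [21, 20, 322] shift [-0.84 -0.84] draw mm 3.0 res px 0.82 px/mm [-0.01 -0.29]
```

```bash
cat > sc.py <<'E'
from m import *
import sys
c=bot.get_calibration('scene');im=bot.read_camera('scene');cv2.imwrite('pics/%s.png'%sys.argv[1],im)
S=cv2.imread('pics/scene0.png');a=np.array([-.4874,-.1115,.866])
for n,X,p in zip('ABCD',[[.4195,.1176,.1568],[.4385,.0624,.1601],[.4515,.0061,.16],[.4643,-.0505,.1598]],[(264.,206.5),(283.5,213.8),(301.8,223.9),(321.5,234.7)]):
    J=(proj(c,np.array(X)+a*.005)-proj(c,X))/5
    P=S[int(p[1])-5:int(p[1])+6,int(p[0])-5:int(p[0])+6]
    x0,y0=int(p[0])-16,int(p[1])-16
    W=im[y0:y0+32,x0:x0+32]
    r=cv2.matchTemplate(cv2.resize(W,None,fx=8,fy=8,interpolation=2),cv2.resize(P,None,fx=8,fy=8,interpolation=2),cv2.TM_CCOEFF_NORMED)
    _,mx,_,l=cv2.minMaxLoc(r); sh=np.array(l)/8-11
    print(n,'corr',round(mx,2),'shift',sh,'J px/mm',J.round(2),'draw',((sh@J)/(J@J)).round(1))
w=im[150:290,220:380];cv2.imwrite('pics/%s_c.png'%sys.argv[1],cv2.resize(w,None,fx=4,fy=4,interpolation=2))
E
python3 sc.py s1
```

```text
A corr 1.0 shift [0. 0.] J px/mm [-0.18 -0.22] draw 0.0
B corr 1.0 shift [0. 0.] J px/mm [-0.17 -0.22] draw 0.0
C corr 0.98 shift [-1.25 -1.75] J px/mm [-0.16 -0.22] draw 7.9
D corr 0.74 shift [-0.5   -0.125] J px/mm [-0.15 -0.22] draw 1.5
```

View pics/s1_c.png

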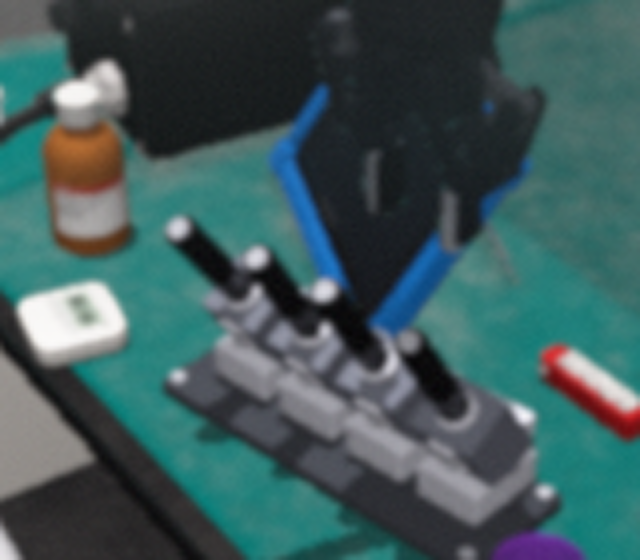

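B has been pushed fully back in: the gripper linkage pressed on its raised cap while descending on C (shift 0, cap at (258,258) in the crop). C reads about 7 mm out. From here I'll grip about 15 mm higher with narrower jaws, and redo B later.

>>> play_rows(series=[{"translation": [0.005, -0.001, 0.03], "spin": 0}, {"translation": [0, 0, 0.02], "spin": 0}, {"translation": [0, 0, 0.02], "spin": 0}, {"translation": [0, 0, 0.015], "spin": 0}, {"translation": [0, 0, 0.0107], "spin": 0}], jaw=-0.2)

```text
time: 12.45
tool_pos: [0.4705, -0.047, 0.1266]
tcp_rot: [0.355, -3.12, -0.001]
wrist_force: [0.8, 0.2, -0.1]
width: 0.398
```

```bash
python3 d.py
```

```text
t 12.45 p [ 0.4705 -0.047   0.1266] y ax [-2.244e-01  9.745e-01  9.000e-04] q6 -1.95 w 0.398
F tool [-0.8 -0.   0.1] along -a 0.48
```

>>> play_rows(series=[{"translation": [0, 0, 0], "spin": 0}, {"translation": [0, 0, 0], "spin": 0}, {"translation": [0, 0, 0], "spin": 0}, {"translation": [0, 0, 0], "spin": 0}, {"translation": [0, 0, 0], "spin": 0}], jaw=-1, force=60)

```text
time: 12.95
tool_pos: [0.47, -0.0481, 0.127]
tcp_rot: [0.353, -3.119, 0.0]
wrist_force: [-0.5, -6.2, -11.8]
width: 0.218
```

```bash
python3 d.py; python3 sc.py s2
```

```text
t 12.95 p [ 0.47   -0.0481  0.127 ] y ax [-2.236e-01  9.747e-01  1.000e-04] q6 -1.95 w 0.218
F tool [ 1.8 -5.9 11.8] along -a 9.36
A corr 1.0 shift [0. 0.] J px/mm [-0.18 -0.22] draw 0.0
B corr 1.0 shift [0. 0.] J px/mm [-0.17 -0.22] draw 0.0
C corr 0.95 shift [-1.75  -1.625] J px/mm [-0.16 -0.22] draw 8.6
D corr 0.61 shift [0.    0.125] J px/mm [-0.15 -0.22] draw -0.4
```

>>> play_rows(series=[{"translation": [0.0005, -0.001, -0.0009], "spin": 0}, {"translation": [0.0005, 0, -0.0009], "spin": 0}, {"translation": [0, 0, 0], "spin": 0}, {"translation": [0, 0, 0], "spin": 0}])

```text
time: 13.4
tool_pos: [0.469, -0.0484, 0.1288]
tcp_rot: [0.353, -3.118, -0.002]
wrist_force: [-3.8, 0.1, -14.4]
width: 0.216
```

```bash
python3 d.py
```

```text
t 13.4 p [ 0.469  -0.0484  0.1288] y ax [-0.2234  0.9747  0.0018] q6 -1.95 w 0.216
F tool [ 3.6  1.  14.4] along -a 10.71
```

>>> play_rows(series=[{"translation": [0.0005, 0, -0.0009], "spin": 0}, {"translation": [0.0005, 0, -0.0009], "spin": 0}, {"translation": [0, 0, 0], "spin": 0}, {"translation": [0, 0, 0], "spin": 0}])

```text
time: 13.8
tool_pos: [0.4681, -0.0487, 0.1306]
tcp_rot: [0.353, -3.118, -0.002]
wrist_force: [-5.4, 0.4, -17.3]
width: 0.216
```

```bash
python3 d.py
```

```text
t 13.8 p [ 0.4681 -0.0487  0.1306] y ax [-0.2234  0.9747  0.0017] q6 -1.95 w 0.216
F tool [ 5.1  1.5 17.3] along -a 12.4
```

>>> play_rows(series=[{"translation": [0.0013, -0.0003, 0.0005], "spin": 0}, {"translation": [0.0013, 0, 0.0005], "spin": 0}, {"translation": [0.0005, 0, -0.0009], "spin": 0}, {"translation": [0, 0, 0], "spin": 0}, {"translation": [0, 0, 0], "spin": 0}])

```text
time: 14.3
tool_pos: [0.4673, -0.049, 0.1318]
tcp_rot: [-0.352, 3.12, 0.003]
wrist_force: [-2.1, 5.0, -15.5]
width: 0.217
```

```bash
python3 d.py
```

```text
t 14.3 p [ 0.4673 -0.049   0.1318] y ax [-0.2231  0.9748  0.0019] q6 -1.96 w 0.217
F tool [ 1.   5.3 15.5] along -a 12.94
```

>>> play_rows(series=[{"translation": [0.001, 0.001, -0.0003], "spin": 0}, {"translation": [0.001, 0, -0.0009], "spin": 0}, {"translation": [0, 0, 0], "spin": 0}, {"translation": [0, 0, 0], "spin": 0}])

```text
time: 14.7
tool_pos: [0.4662, -0.0493, 0.1337]
tcp_rot: [-0.352, 3.118, 0.001]
wrist_force: [3.0, 5.6, -15.6]
width: 0.218
```

```bash
python3 d.py
```

```text
t 14.7 p [ 0.4662 -0.0493  0.1337] y ax [-2.232e-01  9.748e-01 -1.000e-04] q6 -1.96 w 0.218
F tool [-4.1  4.8 15.7] along -a 15.63
```

>>> play_rows(series=[{"translation": [0, 0, 0], "spin": 0}, {"translation": [0, 0, 0], "spin": 0}, {"translation": [0, 0, 0], "spin": 0}], jaw=-0.2)

```text
time: 15.0
tool_pos: [0.4674, -0.0506, 0.1357]
tcp_rot: [-0.353, 3.116, -0.004]
wrist_force: [-0.7, 0.1, 0.5]
width: 0.402
```

>>> play_rows(series=[{"translation": [0, 0, -0.03], "spin": 0}, {"translation": [0, 0, -0.04], "spin": 0}, {"translation": [0, 0, -0.03], "spin": 0}, {"translation": [0, 0.04, 0], "spin": 0}, {"translation": [-0.0055, 0.04, 0], "spin": 0}])

```text
time: 15.5
tool_pos: [0.4541, 0.0292, 0.2365]
tcp_rot: [-0.347, 3.115, -0.002]
wrist_force: [1.0, 0.5, -1.2]
width: 0.399
```

>>> play_rows(series=[{"translation": [0, 0.0353, 0], "spin": 0}, {"translation": [0, 0, 0], "spin": 0}, {"translation": [0, 0, 0], "spin": 0}, {"translation": [0, 0, 0], "spin": 0}])

```text
time: 15.9
tool_pos: [0.4449, 0.0633, 0.2336]
tcp_rot: [-0.352, 3.12, -0.001]
wrist_force: [0.4, -0.8, 0.3]
width: 0.402
```

```bash
python3 d.py .4439 .0646 .128; python3 caps.py; python3 sc.py s3
```

```text
t 15.9 p [0.4449 0.0633 0.2336] y ax [-0.2231  0.9748 -0.001 ] q6 -1.71 w 0.402
F tool [-0.2 -0.8 -0.3] along -a -0.15
tool delta [0.0009 0.0016 0.1056]
t 15.9 p [0.4449 0.0633 0.2336] y ax [-0.2231  0.9748 -0.001 ] q6 -1.71 w 0.402
F tool [-0.2 -0.8 -0.3] along -a -0.15
A [404.3 235. ] [20, 19, 301] shift [-1.31  0.97] draw mm -3.25 res px 0.1 px/mm [ 0.39 -0.32]
B [320.2 245.5] [19, 20, 290] shift [-0.01 -0.76] draw mm 3.0 res px 0.04 px/mm [ 0.01 -0.26]
C [232.8 243.2] [20, 20, 305] shift [-2.84 -2.93] draw mm 8.75 res px 0.68 px/mm [-0.36 -0.26]
D [146.6 243. ] [19, 21, 319] shift [-5.5  -3.27] draw mm 8.0 res px 1.19 px/mm [-0.72 -0.26]
A corr 1.0 shift [0. 0.] J px/mm [-0.18 -0.22] draw 0.0
B corr 0.89 shift [-0.5  0. ] J px/mm [-0.17 -0.22] draw 1.1
C corr 0.88 shift [-1.375 -1.875] J px/mm [-0.16 -0.22] draw 8.5
D corr 0.98 shift [-1.125 -1.75 ] J px/mm [-0.15 -0.22] draw 7.8
```

>>> play_rows(series=[{"translation": [0.001, 0.0015, 0.03], "spin": 0}, {"translation": [0, 0, 0.03], "spin": 0}, {"translation": [0, 0, 0.02], "spin": 0}, {"translation": [0, 0, 0.015], "spin": 0}, {"translation": [0, 0, 0.01], "spin": 0}])

```text
time: 16.5
tool_pos: [0.4423, 0.0642, 0.1262]
tcp_rot: [0.35, -3.12, 0.0]
wrist_force: [0.6, -0.3, -0.1]
width: 0.4
```

```bash
python3 d.py
```

```text
t 16.5 p [0.4423 0.0642 0.1262] y ax [-2.218e-01  9.751e-01  1.000e-04] q6 -1.71 w 0.4
F tool [-0.6 -0.5  0.1] along -a 0.36
```

>>> play_rows(series=[{"translation": [0, 0, 0], "spin": 0}, {"translation": [0, 0, 0], "spin": 0}, {"translation": [0, 0, 0], "spin": 0}, {"translation": [0, 0, 0], "spin": 0}, {"translation": [0, 0, 0], "spin": 0}], jaw=-1, force=60)

```text
time: 17.0
tool_pos: [0.4419, 0.0644, 0.1269]
tcp_rot: [0.353, -3.12, 0.002]
wrist_force: [-0.3, -5.7, -12.6]
width: 0.213
```

```bash
python3 d.py
```

```text
t 17.0 p [0.4419 0.0644 0.1269] y ax [-0.2236  0.9747 -0.001 ] q6 -1.71 w 0.213
F tool [ 1.5 -5.4 12.6] along -a 10.16
```

>>> play_rows(series=[{"translation": [0.0005, 0, -0.0009], "spin": 0}, {"translation": [0.0005, 0, -0.0009], "spin": 0}, {"translation": [0, 0, 0], "spin": 0}, {"translation": [0, 0, 0], "spin": 0}])

```text
time: 17.4
tool_pos: [0.4408, 0.0642, 0.1288]
tcp_rot: [0.354, -3.119, 0.002]
wrist_force: [0.3, -6.0, -12.0]
width: 0.213
```

```bash
python3 d.py
```

```text
t 17.4 p [0.4408 0.0642 0.1288] y ax [-0.2238  0.9746 -0.0012] q6 -1.71 w 0.213
F tool [ 1.1 -5.9 12. ] along -a 9.86
```

>>> play_rows(series=[{"translation": [0.001, -0.001, -0.0009], "spin": 0}, {"translation": [0.001, 0, -0.0009], "spin": 0}, {"translation": [0, 0, 0], "spin": 0}, {"translation": [0, 0, 0], "spin": 0}])

```text
time: 17.8
tool_pos: [0.4396, 0.0638, 0.131]
tcp_rot: [0.353, -3.121, -0.001]
wrist_force: [0.4, -1.4, -14.0]
width: 0.214
```

```bash
python3 d.py
```

```text
t 17.8 p [0.4396 0.0638 0.131 ] y ax [-2.234e-01  9.747e-01  6.000e-04] q6 -1.71 w 0.214
F tool [-0.1 -1.5 14. ] along -a 12.14
```

>>> play_rows(series=[{"translation": [0.0008, 0, -0.0009], "spin": 0}, {"translation": [0, 0, 0], "spin": 0}, {"translation": [0, 0, 0], "spin": 0}])

```text
time: 18.1
tool_pos: [0.439, 0.0636, 0.132]
tcp_rot: [0.353, -3.121, -0.001]
wrist_force: [1.1, 0.9, -15.8]
width: 0.221
```

```bash
python3 d.py
```

```text
t 18.1 p [0.439  0.0636 0.132 ] y ax [-2.234e-01  9.747e-01  5.000e-04] q6 -1.71 w 0.221
F tool [-1.3  0.6 15.8] along -a 14.36
```

>>> play_rows(series=[{"translation": [0, 0, 0], "spin": 0}, {"translation": [0, 0, 0], "spin": 0}, {"translation": [0, 0, 0], "spin": 0}], jaw=-0.2)

```text
time: 18.4
tool_pos: [0.4419, 0.0636, 0.1348]
tcp_rot: [-0.353, 3.116, -0.0]
wrist_force: [0.1, -0.5, 1.0]
width: 0.396
```

>>> play_rows(series=[{"translation": [0, 0, -0.03], "spin": 0}, {"translation": [0, 0, -0.04], "spin": 0}, {"translation": [0, 0, -0.03], "spin": 0}, {"translation": [0, 0.03, 0], "spin": 0}, {"translation": [0, 0.027, 0], "spin": 0}])

```text
time: 18.9
tool_pos: [0.4288, 0.1197, 0.2359]
tcp_rot: [-0.349, 3.115, 0.001]
wrist_force: [0.1, 0.1, 0.4]
width: 0.402
```

>>> play_rows(series=[{"translation": [0, 0, 0], "spin": 0}, {"translation": [0, 0, 0], "spin": 0}, {"translation": [0, 0, 0], "spin": 0}])

```text
time: 19.2
tool_pos: [0.4271, 0.1185, 0.2327]
tcp_rot: [-0.353, 3.121, -0.001]
wrist_force: [-0.6, 0.5, -0.3]
width: 0.399
```

```bash
python3 d.py .4275 .1197 .125; python3 caps.py|tail -4; python3 sc.py s4
```

```text
t 19.2 p [0.4271 0.1185 0.2327] y ax [-2.234e-01  9.747e-01 -5.000e-04] q6 -1.58 w 0.399
F tool [0.4 0.6 0.3] along -a 0.0
tool delta [-0.0006  0.0011  0.1077]
A [320.5 242.5] [19, 19, 281] shift [0.6  0.88] draw mm -3.0 res px 0.63 px/mm [ 0.01 -0.29]
B [234.3 251.5] [20, 20, 298] shift [-1.5  -2.16] draw mm 5.75 res px 1.0 px/mm [-0.36 -0.23]
C [147.2 250.8] [20, 21, 326] shift [-5.16 -2.71] draw mm 7.5 res px 0.98 px/mm [-0.71 -0.23]
D [ 63.3 250.5] [17, 20, 289] shift [-7.28 -3.  ] draw mm 7.25 res px 1.37 px/mm [-1.05 -0.23]
A corr 0.9 shift [-0.25  -0.125] J px/mm [-0.18 -0.22] draw 0.9
B corr 0.9 shift [-1.375 -1.625] J px/mm [-0.17 -0.22] draw 7.6
C corr 0.98 shift [-1.25 -1.75] J px/mm [-0.16 -0.22] draw 7.9
D corr 0.98 shift [-1.125 -1.875] J px/mm [-0.15 -0.22] draw 8.2
```

B, C and D now all read about 6–8 mm out. Now A, the suspected loose one.

>>> play_rows(series=[{"translation": [0, 0.001, 0.03], "spin": 0}, {"translation": [0, 0, 0.03], "spin": 0}, {"translation": [0, 0, 0.02], "spin": 0}, {"translation": [0, 0, 0.015], "spin": 0}, {"translation": [0, 0, 0.012], "spin": 0}])

```text
time: 19.8
tool_pos: [0.4259, 0.1191, 0.1238]
tcp_rot: [0.351, -3.12, 0.001]
wrist_force: [0.9, 0.7, -0.6]
width: 0.396
```

```bash
python3 d.py
```

```text
t 19.8 p [0.4259 0.1191 0.1238] y ax [-2.224e-01  9.750e-01 -2.000e-04] q6 -1.58 w 0.396
F tool [-1.   0.5  0.6] along -a 1.04
```

>>> play_rows(series=[{"translation": [0, 0, 0], "spin": 0}, {"translation": [0, 0, 0], "spin": 0}, {"translation": [0, 0, 0], "spin": 0}, {"translation": [0, 0, 0], "spin": 0}, {"translation": [0, 0, 0], "spin": 0}], jaw=-1, force=40)

```text
time: 20.3
tool_pos: [0.426, 0.1197, 0.1253]
tcp_rot: [0.353, -3.121, 0.001]
wrist_force: [-1.1, -1.2, -2.6]
width: 0.219
```

```bash
python3 d.py
```

```text
t 20.3 p [0.426  0.1197 0.1253] y ax [-2.235e-01  9.747e-01 -3.000e-04] q6 -1.58 w 0.219
F tool [ 1.3 -0.9  2.6] along -a 1.61
```

>>> play_rows(series=[{"translation": [0.001, 0, -0.0017], "spin": 0}, {"translation": [0.001, 0, -0.0017], "spin": 0}, {"translation": [0, 0, 0], "spin": 0}, {"translation": [0, 0, 0], "spin": 0}])

```text
time: 20.7
tool_pos: [0.4241, 0.1194, 0.1288]
tcp_rot: [0.353, -3.121, 0.0]
wrist_force: [-3.2, -1.4, -1.2]
width: 0.219
```

```bash
python3 d.py
```

```text
t 20.7 p [0.4241 0.1194 0.1288] y ax [-0.2235  0.9747 -0.    ] q6 -1.58 w 0.219
F tool [ 3.4 -0.6  1.2] along -a -0.71
```

A slides free (under 2 N). Drawing it nearly out along the bore.

>>> play_rows(series=[{"translation": [0.004, 0, -0.0069], "spin": 0}, {"translation": [0.004, 0, -0.0069], "spin": 0}, {"translation": [0.004, 0, -0.0069], "spin": 0}, {"translation": [0.004, 0, -0.0069], "spin": 0}, {"translation": [0, 0, 0], "spin": 0}])

```text
time: 21.2
tool_pos: [0.4094, 0.1161, 0.1584]
tcp_rot: [-0.353, 3.119, 0.001]
wrist_force: [-5.9, -1.7, 6.3]
width: 0.223
```

>>> play_rows(series=[{"translation": [0, 0, 0], "spin": 0}, {"translation": [0, 0, 0], "spin": 0}, {"translation": [0, 0, 0], "spin": 0}], force=22)

```text
time: 21.5
tool_pos: [0.4093, 0.1161, 0.1582]
tcp_rot: [-0.353, 3.12, 0.0]
wrist_force: [-6.5, -2.1, 9.5]
width: 0.222
```

```bash
python3 d.py; python3 sc.py s5
```

```text
t 21.5 p [0.4093 0.1161 0.1582] y ax [-2.235e-01  9.747e-01  2.000e-04] q6 -1.58 w 0.222
F tool [ 6.8 -0.6 -9.5] along -a -11.66
A corr 0.51 shift [-6.125 -9.375] J px/mm [-0.18 -0.22] draw 38.8
B corr 0.75 shift [-1.375 -1.875] J px/mm [-0.17 -0.22] draw 8.3
C corr 0.98 shift [-1.25  -1.875] J px/mm [-0.16 -0.22] draw 8.2
D corr 0.98 shift [-1.125 -1.875] J px/mm [-0.15 -0.22] draw 8.2
```

View pics/s5_c.png

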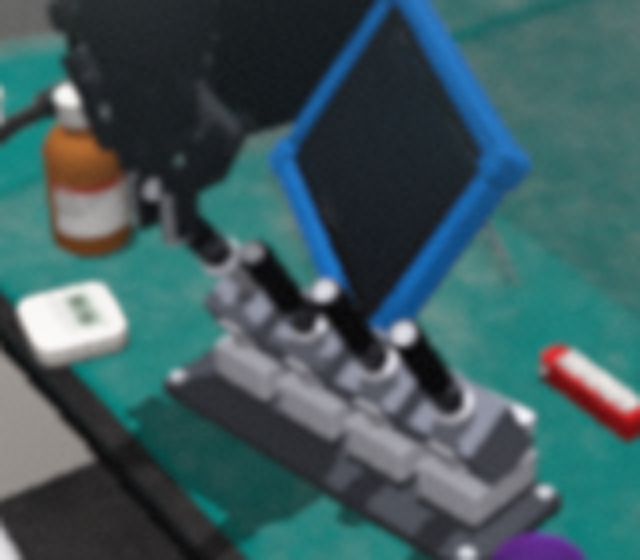

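A's flange now sits well above its block at (222,258), about 37 mm out. With the tip still in the mouth I'll try tilting it upright in the light grip, watching the force.

>>> play_rows(series=[{"translation": [-0.004, 0, -0.003], "spin": 0}, {"translation": [-0.004, 0, -0.003], "spin": 0}, {"translation": [0, 0, 0], "spin": 0}])

```text
time: 21.85
tool_pos: [0.4169, 0.1179, 0.1637]
tcp_rot: [-0.353, 3.122, 0.0]
wrist_force: [-6.7, -2.2, 5.1]
width: 0.225
```

```bash
python3 d.py
```

```text
t 21.85 p [0.4169 0.1179 0.1637] y ax [-2.234e-01  9.747e-01  2.000e-04] q6 -1.58 w 0.225
F tool [ 7.  -0.6 -5.1] along -a -7.94
```

>>> play_rows(series=[{"translation": [-0.004, 0, -0.0025], "spin": 0}, {"translation": [-0.004, 0, -0.0025], "spin": 0}, {"translation": [0, 0, 0], "spin": 0}])

```text
time: 22.15
tool_pos: [0.4247, 0.1196, 0.1684]
tcp_rot: [-0.353, 3.121, 0.0]
wrist_force: [-5.4, -1.4, 4.4]
width: 0.224
```

```bash
python3 d.py
```

```text
t 22.15 p [0.4247 0.1196 0.1684] y ax [-2.235e-01  9.747e-01  2.000e-04] q6 -1.58 w 0.224
F tool [ 5.6 -0.1 -4.4] along -a -6.58
```

>>> play_rows(series=[{"translation": [-0.006, 0, -0.0025], "spin": 0}, {"translation": [-0.006, 0, -0.0022], "spin": 0}, {"translation": [-0.006, 0, -0.002], "spin": 0}, {"translation": [0, 0, 0], "spin": 0}])

```text
time: 22.55
tool_pos: [0.4436, 0.1239, 0.1761]
tcp_rot: [-0.353, 3.118, 0.001]
wrist_force: [-3.9, -1.9, 6.3]
width: 0.222
```

```bash
python3 d.py
```

```text
t 22.55 p [0.4436 0.1239 0.1761] y ax [-0.2235  0.9747 -0.    ] q6 -1.58 w 0.222
F tool [ 4.2 -1.  -6.3] along -a -7.57
```

>>> play_rows(series=[{"translation": [-0.006, 0, -0.0015], "spin": 0}, {"translation": [-0.006, 0, -0.0015], "spin": 0}, {"translation": [-0.006, 0, -0.001], "spin": 0}, {"translation": [0, 0, 0], "spin": 0}])

```text
time: 22.95
tool_pos: [0.4617, 0.128, 0.1804]
tcp_rot: [-0.353, 3.117, 0.001]
wrist_force: [-3.6, -1.3, 6.9]
width: 0.217
```

```bash
python3 d.py; python3 sc.py s6
```

```text
t 22.95 p [0.4617 0.128  0.1804] y ax [-2.235e-01  9.747e-01 -1.000e-04] q6 -1.58 w 0.217
F tool [ 3.8 -0.5 -6.9] along -a -7.89
A corr 0.6 shift [-2.75  2.  ] J px/mm [-0.18 -0.22] draw 0.7
B corr 0.91 shift [-1.375 -1.5  ] J px/mm [-0.17 -0.22] draw 7.2
C corr 0.98 shift [-1.125 -1.875] J px/mm [-0.16 -0.22] draw 8.0
D corr 0.98 shift [-1.125 -1.875] J px/mm [-0.15 -0.22] draw 8.2
```

View pics/s6_c.png

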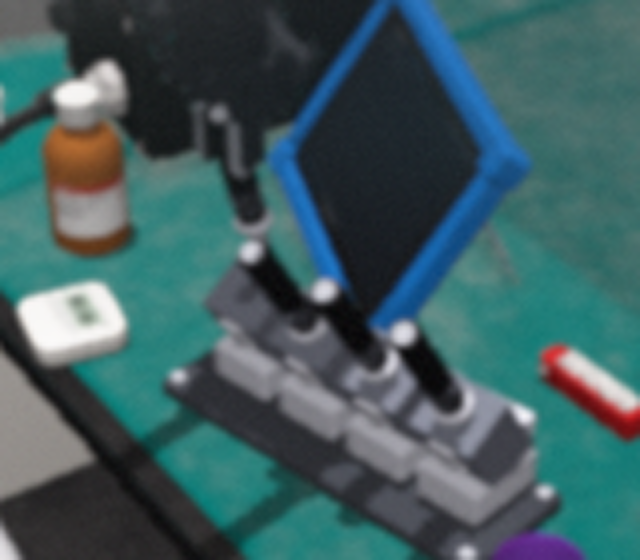

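A is now near upright, flange at (250,222), tip still by its socket mouth. Now lift and carry it to the beaker.

>>> play_rows(series=[{"translation": [0, 0, 0], "spin": 0}, {"translation": [0, 0, -0.02], "spin": 0}, {"translation": [0, 0, -0.03], "spin": 0}, {"translation": [0, 0, -0.03], "spin": 0}, {"translation": [0, 0, -0.03], "spin": 0}], force=50)

```text
time: 23.5
tool_pos: [0.4609, 0.1279, 0.2901]
tcp_rot: [-0.353, 3.117, 0.001]
wrist_force: [0.4, 1.0, -0.3]
width: 0.22
```

>>> play_rows(series=[{"translation": [0, 0, -0.03], "spin": 0}, {"translation": [0.004, -0.016, 0], "spin": 0}, {"translation": [0.0081, -0.032, 0], "spin": 0}, {"translation": [0.0081, -0.032, 0], "spin": 0}, {"translation": [0.0081, -0.032, 0], "spin": 0}])

```text
time: 24.0
tool_pos: [0.4584, 0.0111, 0.3193]
tcp_rot: [-0.354, 3.116, -0.001]
wrist_force: [-0.4, 0.5, -0.2]
width: 0.223
```

>>> play_rows(series=[{"translation": [0.0081, -0.032, 0], "spin": 0}, {"translation": [0.0081, -0.032, 0], "spin": 0}, {"translation": [0.0081, -0.032, 0], "spin": 0}, {"translation": [0.0081, -0.032, 0], "spin": 0}, {"translation": [0.0081, -0.032, 0], "spin": 0}])

```text
time: 24.5
tool_pos: [0.4545, -0.1548, 0.3192]
tcp_rot: [-0.353, 3.117, -0.003]
wrist_force: [-0.7, 0.1, -0.7]
width: 0.221
```

>>> play_rows(series=[{"translation": [0.0081, -0.032, 0], "spin": 0}, {"translation": [0.0081, -0.032, 0], "spin": 0}, {"translation": [0.0081, -0.032, 0], "spin": 0}, {"translation": [0.004, -0.016, 0], "spin": 0}, {"translation": [0, 0, 0.02], "spin": 0}])

```text
time: 25.0
tool_pos: [0.4531, -0.2721, 0.3016]
tcp_rot: [-0.348, 3.115, -0.01]
wrist_force: [-0.7, 0.7, -0.8]
width: 0.221
```

>>> play_rows(series=[{"translation": [0, 0, 0.02], "spin": 0}, {"translation": [0, 0, 0.02], "spin": 0}, {"translation": [0, 0, 0.02], "spin": 0}, {"translation": [0, 0, 0.01], "spin": 0}, {"translation": [0, 0, 0], "spin": 0}])

```text
time: 25.5
tool_pos: [0.4503, -0.2678, 0.2266]
tcp_rot: [0.354, -3.12, -0.002]
wrist_force: [-0.4, -0.2, -0.3]
width: 0.217
```

```bash
python3 d.py .453 -.2685 .2
python3 - <<'E'
from h import *
s=bot.read_state();p=np.array(s['tool_pos'])
tip=p+[.008,.0015,-.101]
out=[]
for n in('scene','wrist'):
    c=bot.get_calibration(n);im=bot.read_camera(n);cv2.imwrite(f'pics/h_{n}.png',im)
    for X,col in((tip,(0,0,255)),([.461,-.267,.067],(0,255,255)),([.461,-.267,.003],(255,0,255))):
        q=proj(c,X);print(n,np.round(q,1))
    u,v=map(int,proj(c,[.461,-.267,.08])); r=60 if n=='scene' else 160
    u0,v0=np.clip(u-r,0,640-2*r),np.clip(v-r,0,480-2*r); print('crop origin',u0,v0,'scale',400/(2*r))
    out.append(cv2.resize(im[v0:v0+2*r,u0:u0+2*r],(400,400),interpolation=2))
cv2.imwrite('pics/hover.png',np.hstack(out))
E
```

```text
t 25.5 p [ 0.4503 -0.2678  0.2266] y ax [-0.2237  0.9747  0.0017] q6 -2.38 w 0.217
F tool [ 0.4 -0.1  0.3] along -a 0.06
tool delta [-0.0025 -0.0013  0.0266]
scene [384.2 306.9]
scene [382.8 327.6]
scene [380.2 348.8]
crop origin 323 263 scale 3.3333333333333335
wrist [317.8 252.7]
wrist [316.4 233. ]
wrist [316.6 215.9]
crop origin 156 77 scale 1.25
```

View pics/hover.png

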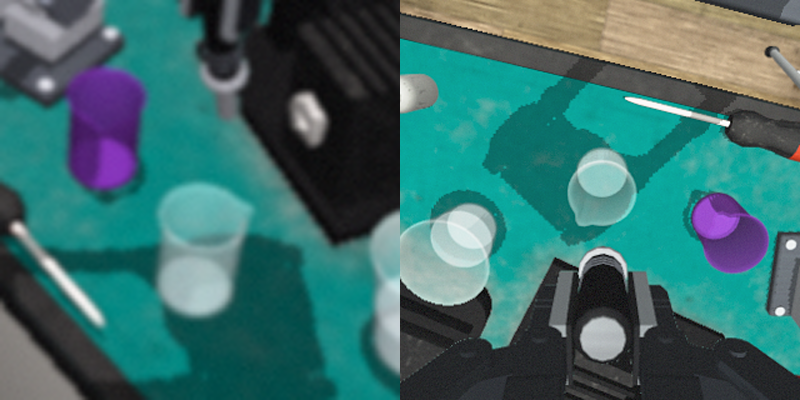

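Run:
```python
from h import *
from scipy.optimize import least_squares
G=np.array([.4503,-.2678,.2456]);ex=np.array([.9747,.2235,0]);cs=bot.get_calibration('scene');cw=bot.get_calibration('wrist')
P=lambda th,L:G+L*(np.sin(th)*ex-np.array([0,0,np.cos(th)]))
# tip (scene), flange centre -57.5 => 42.5 above tip (scene & wrist), cap 130 above tip (wrist)
fl_s=(225.5/3.3333-.5+323,76/3.3333-.5+263); fl_w=(203.5/1.25-.5+156,265/1.25-.5+77); cap_w=(201.5/1.25-.5+156,338/1.25-.5+77)
def f(x):
    th,L=x; return np.r_[proj(cs,P(th,L))-(391.4,296.9),proj(cs,P(th,L-.0425))-fl_s,(proj(cw,P(th,L-.13))-cap_w)*.5]
r=least_squares(f,[.1,.11],x_scale=[.1,.01]);print(np.degrees(r.x[0]),r.x[1],r.fun.round(1),P(*r.x).round(4))
T=P(*r.x);print('fl wrist',proj(cw,P(r.x[0],r.x[1]-.04)),fl_w)
d=np.array([.461,-.267,0])-T;R=Rot.from_rotvec(bot.read_state()['tcp_rot']).as_matrix();print('tip->beaker tool',(R.T@d).round(4))
```

```text
14.971081576026366 0.1139058084972176 [-0.4  0.3 -0.5 -1.   1.6 -0.5] [ 0.479  -0.2612  0.1356]
fl wrist [319.16246841 293.61052261] (318.3, 288.5)
tip->beaker tool [ 0.019  -0.0015  0.1355]
```

The view shows the tip at about (391,297) in scene pixels, leaning 15° and 19 mm beyond the beaker axis. I'll shift 11 mm so the tilted piece fits inside, then lower it and watch the force.

>>> play_rows(series=[{"translation": [0.006, -0.0015, 0.01], "spin": 0}, {"translation": [0.005, 0, 0.02], "spin": 0}, {"translation": [0, 0, 0.015], "spin": 0}, {"translation": [0, 0, 0.01], "spin": 0}, {"translation": [0, 0, 0], "spin": 0}])

```text
time: 26.1
tool_pos: [0.4393, -0.2717, 0.171]
tcp_rot: [0.353, -3.119, -0.003]
wrist_force: [-0.1, 0.4, -0.4]
width: 0.218
```

>>> play_rows(series=[{"translation": [0, 0, 0.01], "spin": 0}, {"translation": [0, 0, 0.01], "spin": 0}, {"translation": [0, 0, 0.005], "spin": 0}, {"translation": [0, 0, 0], "spin": 0}])

```text
time: 26.5
tool_pos: [0.4397, -0.2719, 0.1467]
tcp_rot: [0.353, -3.12, -0.002]
wrist_force: [0.1, -0.1, -0.8]
width: 0.22
```

```bash
python3 d.py
python3 - <<'E'
from h import *
im=bot.read_camera('scene');cv2.imwrite('pics/in1.png',im)
S=cv2.imread('pics/scene0.png')
# beaker movement: template on its lower floor/edge
P=S[338:362,365:398];W=im[330:370,357:406]
r=cv2.matchTemplate(cv2.resize(W,None,fx=4,fy=4,interpolation=2),cv2.resize(P,None,fx=4,fy=4,interpolation=2),cv2.TM_CCOEFF_NORMED);_,m,_,l=cv2.minMaxLoc(r);print(m,np.array(l)/4-8)
E
```

```text
t 26.5 p [ 0.4397 -0.2719  0.1467] y ax [-0.2236  0.9747  0.0015] q6 -2.4 w 0.22
F tool [-0.1 -0.2  0.8] along -a 0.78
0.954694926738739 [0.   0.25]
```

>>> play_rows(series=[{"translation": [0, 0, 0.008], "spin": 0}, {"translation": [0, 0, 0.008], "spin": 0}, {"translation": [0, 0, 0.005], "spin": 0}, {"translation": [0, 0, 0], "spin": 0}])

```text
time: 26.95
tool_pos: [0.4395, -0.2718, 0.1256]
tcp_rot: [0.353, -3.12, -0.002]
wrist_force: [-0.3, 0.2, -0.0]
width: 0.218
```

>>> play_rows(series=[{"translation": [0, 0, 0.008], "spin": 0}, {"translation": [0, 0, 0.006], "spin": 0}, {"translation": [0, 0, 0.004], "spin": 0}, {"translation": [0, 0, 0], "spin": 0}])

```text
time: 27.35
tool_pos: [0.4397, -0.272, 0.1079]
tcp_rot: [0.353, -3.12, -0.002]
wrist_force: [-0.5, -0.3, -0.6]
width: 0.219
```

```bash
python3 d.py
python3 - <<'E'
from h import *
im=bot.read_camera('scene');cv2.imwrite('pics/in2.png',im)
S=cv2.imread('pics/scene0.png')
P=S[338:362,365:398];W=im[330:370,357:406]
r=cv2.matchTemplate(cv2.resize(W,None,fx=4,fy=4,interpolation=2),cv2.resize(P,None,fx=4,fy=4,interpolation=2),cv2.TM_CCOEFF_NORMED);_,m,_,l=cv2.minMaxLoc(r);print(m,np.array(l)/4-8)
E
```

```text
t 27.35 p [ 0.4397 -0.272   0.1079] y ax [-0.2234  0.9747  0.0013] q6 -2.4 w 0.219
F tool [ 0.6 -0.2  0.6] along -a 0.25
0.9511052966117859 [0.   0.25]
```

>>> play_rows(series=[{"translation": [0, 0, 0.004], "spin": 0}, {"translation": [0, 0, 0.004], "spin": 0}, {"translation": [0, 0, 0.002], "spin": 0}, {"translation": [0, 0, 0], "spin": 0}])

```text
time: 27.8
tool_pos: [0.44, -0.2722, 0.0984]
tcp_rot: [0.353, -3.121, -0.001]
wrist_force: [-0.3, 0.3, -0.6]
width: 0.217
```

```bash
python3 d.py
```

```text
t 27.8 p [ 0.44   -0.2722  0.0984] y ax [-2.235e-01  9.747e-01  6.000e-04] q6 -2.4 w 0.217
F tool [0.2 0.4 0.6] along -a 0.44
```

>>> play_rows(series=[{"translation": [0, 0, 0], "spin": 0}, {"translation": [0, 0, 0], "spin": 0}, {"translation": [0, 0, 0], "spin": 0}, {"translation": [0, 0, 0], "spin": 0}, {"translation": [0, 0, 0], "spin": 0}], jaw=0)

```text
time: 28.3
tool_pos: [0.4404, -0.2725, 0.099]
tcp_rot: [-0.353, 3.121, -0.0]
wrist_force: [0.3, -0.5, 0.5]
width: 0.493
```

>>> play_rows(series=[{"translation": [0, 0, 0], "spin": 0}, {"translation": [0, 0, -0.015], "spin": 0}, {"translation": [0, 0, -0.03], "spin": 0}, {"translation": [0, 0, -0.04], "spin": 0}, {"translation": [0, 0, -0.04], "spin": 0}])

```text
time: 28.8
tool_pos: [0.44, -0.2722, 0.2259]
tcp_rot: [0.353, -3.121, -0.0]
wrist_force: [0.4, 0.4, 0.3]
width: 0.499
```

>>> play_rows(series=[{"translation": [0, 0, -0.04], "spin": 0}, {"translation": [0, 0, -0.04], "spin": 0}, {"translation": [0, 0, 0], "spin": 0}, {"translation": [0, 0, 0], "spin": 0}])

```text
time: 29.2
tool_pos: [0.441, -0.2729, 0.3066]
tcp_rot: [-0.353, 3.118, -0.005]
wrist_force: [0.0, 0.1, -0.3]
width: 0.498
```

```bash
python3 sc.py f1
python3 - <<'E'
from h import *
im=cv2.imread('pics/f1.png');S=cv2.imread('pics/scene0.png')
P=S[338:362,365:398];W=im[330:370,357:406]
r=cv2.matchTemplate(cv2.resize(W,None,fx=4,fy=4,interpolation=2),cv2.resize(P,None,fx=4,fy=4,interpolation=2),cv2.TM_CCOEFF_NORMED);_,m,_,l=cv2.minMaxLoc(r);print('beaker',m,np.array(l)/4-8)
a=cv2.resize(im[265:375,335:445],(400,400),interpolation=2)
w=bot.read_camera('wrist');cv2.imwrite('pics/fw.png',w);c=bot.get_calibration('wrist')
u,v=proj(c,[.461,-.267,.07]);print(u,v)
u0,v0=int(np.clip(u-110,0,420)),int(np.clip(v-110,0,260))
cv2.imwrite('pics/final.png',np.hstack([a,cv2.resize(w[v0:v0+220,u0:u0+220],(400,400))]))
E
```

```text
A corr 0.61 shift [-2.75  2.  ] J px/mm [-0.18 -0.22] draw 0.7
B corr 0.92 shift [-1.    -1.625] J px/mm [-0.17 -0.22] draw 6.8
C corr 0.98 shift [-1.25 -1.75] J px/mm [-0.16 -0.22] draw 7.9
D corr 0.98 shift [-1.125 -1.875] J px/mm [-0.15 -0.22] draw 8.2
beaker 0.9459822773933411 [0.  0.5]
317.45765050147696 224.11066009743075
```

View pics/final.png

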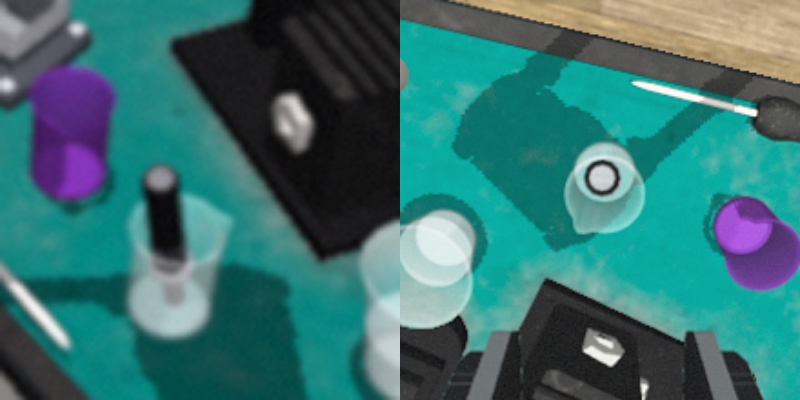

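The handpiece stands in the beaker, which is upright. The view is clear now, so I'll triangulate the three draws with both fixed cameras before handing in.

Run:
```python
from m import *
ct=bot.get_calibration('top');cs=bot.get_calibration('scene')
T0=cv2.imread('pics/top0.png');S0=cv2.imread('pics/scene0.png')
T=np.mean([bot.read_camera('top').astype(float) for _ in range(6)],0);S=np.mean([bot.read_camera('scene').astype(float) for _ in range(6)],0)
a=np.array([-.4874,-.1115,.866])
tc=[(295,268.8),(321.1,262),(347.2,255.6)];sc=[(283.5,213.8),(301.8,223.9),(321.5,234.7)]
for n,p,q in zip('BCD',tc,sc):
    x0,_=tri(ray(ct,*cen(T0,*p)),ray(cs,*cen(S0,*q)))
    x1,e=tri(ray(ct,*cen(T,p[0],p[1]+1)),ray(cs,*cen(S,q[0]-1,q[1]-1.5)))
    print(n,((x1-x0)*1e3).round(1),'axial mm',((x1-x0)@a*1e3).round(1))
```

```text
B [-3.  -0.7  5.5] axial mm 6.3
C [-4.2 -1.1  7.4] axial mm 8.5
D [-3.7 -0.8  7. ] axial mm 7.9
```

```bash
python3 -c "
from workcell import bot
print(bot.read_state()['time'],bot.finish_job())"
```

```text
the job is handed in; nothing more can be done
29.9 None
```

The job is handed in at 29.9 s. The three latched handpieces are drawn out and still in their sockets, and the free one stands in the beaker. No verdict was reported.

**Latched handpieces.** I call the four A to D from the robot's left.

| Handpiece | Peak pull | Draw by final triangulation |
|---|---|---|
| B | 14.4 N | 6.3 mm |
| C | 13.9 N | 8.5 mm |
| D | 15.6 N | 7.9 mm |

All three are inside the 4–10 mm limit, but C and D passed the 5–6 mm you described. For C the two measures disagree: its pull implies about 6.2 mm, and the camera reading is good to about 1 mm.

**Free handpiece.** A slid out under 2 N. I tilted it closer to upright at the mouth of its socket and set it in the beaker. The last picture shows it standing inside, with the beaker upright and not noticeably moved (under 1 pixel), and the gripper clear above it.

**What went wrong:**
- **Push on B:** while I came down on C the first time, the gripper linkage seems to have pressed on B, which was already drawn. The wrist force showed about 61 N for a moment and B was pushed fully back in. I drew B again, gripping higher and with narrower jaws. If that push counts as the gripper's body, it would break the 40 N limit; I could not tell from the data.
- **Bystanders:** I saw no contact with any of them in the pictures, but I did not measure their final positions.

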